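Warm the bread rings on the skewer

ROBOT

A 7-joint arm with a two-finger parallel gripper is mounted at the origin on the work surface. World frame = base frame: x ahead of the robot, y to its left, z up, the work surface at z = 0. Lengths are in m, angles in rad, forces in N, time in s.
With the tool pointing down it reaches from about 0.425 to 0.95 m from the base axis. Payload 4.7 kg.
Tool frame: the origin (TCP) lies at the very end of the fingers, on their centre line; the grasp point (between the pads) lies 19 mm behind it; z points along the fingers, y is the line along which they close (so a half turn about z gives the same grasp; the last joint's range is limited). The gripper opens to 87 mm and grips with 3 to 60 N. Pads are 19 mm wide; open, the fingers measure 117 mm over their backs; the gripper's body (75 mm by 190 mm) begins 51 mm behind the grasp point.
Start: joints at [-1.315, 0.469, -0.049, 1.532, 0.024, 1.141, -0.082], TCP at [0.19, 0.648, 0.199] pointing down, gripper open.
Joint ranges: [-2.59, 2.59], [-0.33, 1.99], [-1.39, 1.29], [0.1, 2.45], [-1.04, 4.18], [0.21, 1.99], [-2.66, 2.66]. Speed limits (rad/s): [2.57, 2.57, 3.14, 3.14, 3.14, 3.14, 3.14].

INTERFACE

Orientations are given as a unit quaternion [x, y, z, w].
In Python, from plant import r gives the robot as it stands.
- The arm moves only by the tool arm_command, never from a script. Its argument "moves" is a list of rows, each an object of numbers: "tx", "ty", "tz": the shift along the tool's x, y, z in m; "ax", "ay", "az": the turn, a rotation vector about the tool's x, y, z in rad. A call has 1 to 20 rows; each row is the pose to reach, as a shift and turn from the pose commanded when the call began, along the tool's axes at that moment; what a row does not reach only later rows make up. A row lasts 1/12 s, in which the tool goes at most 41.7 mm and 7.16 degrees, less where a joint would pass 70% of its speed; a pose out of reach is approached as far as the arm can. A call with a gripper value outside its range is refused whole. "gripper" is the closure, from 0 (fully open) to 1 (shut), set as the call begins (left out, the last holds). The fingers move at their own pace and stop on an object; "grip_force" is the grip in N (left out, the last holds). Time passes only in rows, so rows that repeat a pose let the fingers close. It gives the time, the measured TCP pose, the force, the opening and the grip force at its end, in the units of the state.
- r.observe(): the state, without advancing time (a new reading comes with each control period).
- r.read_camera(name): name is "scene" or "top"; returns the picture (400x640x3 uint8, red, green, blue); there is no depth.
- r.camera_model(name): a dict with "K" (3x3 intrinsics, pixels), "R" (3x3) and "t" (3): a world point X has camera coordinates R X + t. Camera axes: x right, y down, z forward; pixel columns grow to the right and rows downward; lengths in m; the calibration is good to about 2 mm. A picture is of the moment at which its call begins. camera_model takes no time and is no camera call.
- r.sign_off(): hands the job in; it is judged then, once.
The state is a dict: "t": time; "joint_pos": joint angles; "qvel": joint speeds; "tau": joint torques, N m; "tool_pos": TCP position; "orientation": TCP orientation; "ft_force": force on the tool from outside, world axes, zero at the start; "torque": the same for the moment, N m; "gripper_width": finger opening in m; "grasp_force": force on a finger pad.
Only numpy, scipy, OpenCV 4.12 (cv2) and the standard library are available. Lean on these libraries where they do the work, as an engineer would, in place of code of your own. Each camera call takes 0.05 s, during which the arm holds its last target. There are 200 camera calls.

TASK

Set the bread warmer's three sliding zone switches: the left and right ones fully on (slid away from the robot), the middle one fully off (towards the robot). Pick up the skewer by its handle, thread it through every bread ring in the two wooden racks and lift them off together, never touching bread with the gripper, then lay the loaded skewer in the warmer's two notches, its bare neck in the notch nearer the racks, and let go. Then press the keys fully down one at a time, round, square, cross-shaped in that order, leaving everything else on the table where it is.

Things in the scene. Friction and masses are not known exactly. Their poses are not given: they have to be found in the camera images.
- ring1: hard brown bread ring, 80 mm outside, hole 36 mm, 12 mm thick, about 18 g (may be absent), on edge in the near rack, slot at the robot's right end. Origin at the middle of its hole, 60.5 mm above the table at the start; its z axis is the hole's axis (level, along the rack's x). It may lean up to 8 degrees along that axis.
- ring2: hard brown bread ring, 80 mm outside, hole 36 mm, 12 mm thick, about 18 g (may be absent), on edge in the near rack, slot at the middle. Origin at the middle of its hole, 60.5 mm above the table at the start; its z axis is the hole's axis (level, along the rack's x). It may lean up to 8 degrees along that axis.
- ring3: hard brown bread ring, 80 mm outside, hole 36 mm, 12 mm thick, about 18 g (may be absent), on edge in the near rack, slot at the robot's left end. Origin at the middle of its hole, 60.5 mm above the table at the start; its z axis is the hole's axis (level, along the rack's x). It may lean up to 8 degrees along that axis.
- ring4: hard brown bread ring, 80 mm outside, hole 36 mm, 12 mm thick, about 18 g (may be absent), on edge in the far rack, slot at the robot's right end. Origin at the middle of its hole, 60.5 mm above the table at the start; its z axis is the hole's axis (level, along the rack's x). It may lean up to 8 degrees along that axis.
- ring5: hard brown bread ring, 80 mm outside, hole 36 mm, 12 mm thick, about 18 g (may be absent), on edge in the far rack, slot at the middle. Origin at the middle of its hole, 60.5 mm above the table at the start; its z axis is the hole's axis (level, along the rack's x). It may lean up to 8 degrees along that axis.
- ring6: hard brown bread ring, 80 mm outside, hole 36 mm, 12 mm thick, about 18 g (may be absent), on edge in the far rack, slot at the robot's left end. Origin at the middle of its hole, 60.5 mm above the table at the start; its z axis is the hole's axis (level, along the rack's x). It may lean up to 8 degrees along that axis.
- rack_near: fixed pale wooden rack (nearer the robot), 66 mm (x) by 78 mm, 42 mm high. Origin under its centre. Its x axis (level, to the robot's left, +y, within 13 degrees) is the rings' common hole axis. Slots at x = -19, 0, +19 mm, any may be empty; rings lift straight up out of them. A bar level with the hole centres clears the whole rack.
- rack_far: fixed pale wooden rack (farther from the robot), 66 mm (x) by 78 mm, 42 mm high. Origin under its centre. Its x axis (level, to the robot's left, +y, within 13 degrees) is the rings' common hole axis. Slots at x = -19, 0, +19 mm, any may be empty; rings lift straight up out of them. A bar level with the hole centres clears the whole rack.
- skewer: loose skewer, 280 mm long, 170 g, lying flat. Origin under the middle of the dark wooden handle, on its underside; x runs to the tip, z up. Handle x = -40 to 40 mm, 16 wide, 30 high; steel shaft 8 mm thick, 15 mm above the underside: bare neck x = 40 to 64, stop plate 44 wide, 30 high at x = 64 to 68 (rings cannot pass), then shaft to the tip at x = 240. Tip-heavy: grip with 50 to 60 N.
- warmer: fixed bread warmer, 215 mm along its y axis (to the robot's left, within 12 degrees), x from -175 to 110 mm. Origin under its centre, z up. Brackets 50 mm wide, 8 thick, at y = -90 (near end, towards the racks) and y = 83, both at x = 35. The skewer lies along +y: handle outside the y = -90 bracket, stop plate inside it, tip in the other. Key deck, 25 mm high, at x < -40.
- cradle_front (a point): where the shaft's axis lies in the near-end notch (warmer x 35, y -90, z 90 mm): the middle of the neck (skewer x 52) belongs here; in the far notch at x 35, y 83, z 90. Notches: open-topped, 12 mm wide, bottom at z = 86, flaring above z = 97 to 45 wide at z = 113. Rings reach 54 mm below the axis and must hang at skewer x < 212 mm, or they foul the far bracket.
- round_key_top (a point): centre of the top of a white spring key, round, 30 mm across, on a 46 mm square grey base on the warmer's key deck. The three keys stand 55 mm apart in a row along the warmer's y axis at warmer x = -75 mm, in an order that changes. Top 43 mm above the table; it goes straight down 6 mm and springs back; 5 N takes it fully down.
- round_key (a joint): how far the round key is pressed: 0 up, 0.006 m fully down
- square_key_top (a point): centre of the top of a white spring key, square, 30 x 30 mm, on a 46 mm square grey base on the warmer's key deck. The three keys stand 55 mm apart in a row along the warmer's y axis at warmer x = -75 mm, in an order that changes. Top 43 mm above the table; it goes straight down 6 mm and springs back; 5 N takes it fully down.
- square_key (a joint): how far the square key is pressed: 0 up, 0.006 m fully down
- cross_key_top (a point): centre of the top of a white spring key, cross-shaped, 36 mm across, arms 12 mm wide, on a 46 mm square grey base on the warmer's key deck. The three keys stand 55 mm apart in a row along the warmer's y axis at warmer x = -75 mm, in an order that changes. Top 43 mm above the table; it goes straight down 6 mm and springs back; 5 N takes it fully down.
- cross_key (a joint): how far the cross key is pressed: 0 up, 0.006 m fully down
- zone_left (a joint): left zone switch (seen from the robot): black upright tab, 14 mm in x, 12 mm in y, top 57 mm above the table, standing up 32 mm from the key deck, at warmer y = 55, x = -150 mm at value 0 (off, towards the robot) to -130 mm at value 0.020 (on). Slides along the warmer's x with 1.5 N of friction and stays where it is left; it may start anywhere.
- zone_middle (a joint): middle zone switch (seen from the robot): black upright tab, 14 mm in x, 12 mm in y, top 57 mm above the table, standing up 32 mm from the key deck, at warmer y = 0, x = -150 mm at value 0 (off, towards the robot) to -130 mm at value 0.020 (on). Slides along the warmer's x with 1.5 N of friction and stays where it is left; it may start anywhere.
- zone_right (a joint): right zone switch (seen from the robot): black upright tab, 14 mm in x, 12 mm in y, top 57 mm above the table, standing up 32 mm from the key deck, at warmer y = -55, x = -150 mm at value 0 (off, towards the robot) to -130 mm at value 0.020 (on). Slides along the warmer's x with 1.5 N of friction and stays where it is left; it may start anywhere.
- mug: white mug, 80 mm across, 90 mm high, beyond the racks; leave it alone. Origin on its underside, at its centre
- jar_lid: red jar lid, 68 mm across, 16 mm high, between racks and warmer; leave it alone. Origin on its underside, at its centre
- knife: small spatula lying flat, 190 mm long, between the near rack and the warmer; leave it alone. Origin on its underside, near its middle
- egg_cup: white egg cup with egg, 50 mm across, 82 mm high, beyond the warmer; leave it alone. Origin on its underside, at its centre
Mind the look-alikes: they are no part of the job. Leave any blue look-alike of the ring6 alone.

How it is judged:
By the outcome, as a careful person would: the job done as asked, in the order asked, and still so for the second after the job is handed in, with the robot touching nothing.
Of ring1, ring2, ring3, ring4, ring5, ring6 only 3 to 5 are there at a start; the rules pass over those that are not, and their reading is None.
At some moment in a run one of skewer may be knocked a few centimetres aside while the robot is not near it.
It also fails if it takes over 208 s, if anything falls off the work surface, if the arm or the gripper's body presses on something with over 40 N, if the wrist force passes 120 N, or if a joint passes its speed limit or range.

## Working session

There is one attempt and no reset: what is moved stays moved. The work goes in short steps, Python scripts to look and compute and a tool call to move; the robot and the scene stay as the last step left them, time stands still between calls to the robot, and variables do not carry over. Pictures are saved under pics/ and viewed, at most 14 in all, crops included, and the job is handed in when it is done.

Besides the shell and the picture viewer there is one more tool, called after ">>>" as name(argument=value, ...), one argument or row to a line, values as JSON. arm_command: Moves the arm, as the interface text tells. Its arguments: {"type":"object","properties":{"moves":{"type":"array"},"gripper":{"type":"number"},"grip_force":{"type":"number"}},"required":["moves"]}

```bash
ls; mkdir -p pics; python3 - <<'E'
from plant import r
import cv2,numpy as np
for n in("scene","top"):
    im=r.read_camera(n); cv2.imwrite(f"pics/{n}0.png",im[...,::-1])
    m=r.camera_model(n); print(n,np.array(m["K"]).tolist(),np.round(m["R"],4).tolist(),np.round(m["t"],4).tolist())
s=r.observe(); print(s["t"],s["tool_pos"],s["orientation"])
E
```

```text
pics
scene [[446.6804789682477, 0.0, 313.31591144092806], [0.0, 446.6804789682477, 200.70461462821274], [0.0, 0.0, 1.0]] [[0.5637, 0.826, -0.0084], [0.5538, -0.3854, -0.738], [-0.6128, 0.4114, -0.6747]] [-0.2859, -0.2565, 1.4083]
top [[389.19157668429176, 0.0, 321.0926933206444], [0.0, 389.19157668429176, 203.3759357739262], [0.0, 0.0, 1.0]] [[0.0211, -0.9996, -0.0184], [-0.9825, -0.0173, -0.1856], [0.1852, 0.022, -0.9825]] [-0.0302, 0.5605, 1.0448]
0.1 [0.18949774 0.64725694 0.19799789] [ 1.41920952e-01  9.89877594e-01 -8.84644141e-04 -9.59061238e-05]
```

View pics/scene0.png

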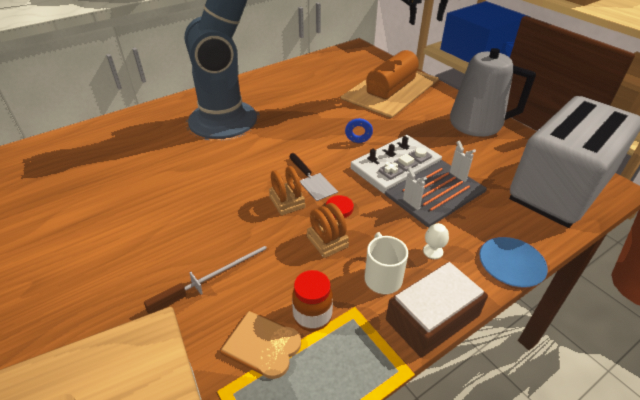

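View pics/top0.png

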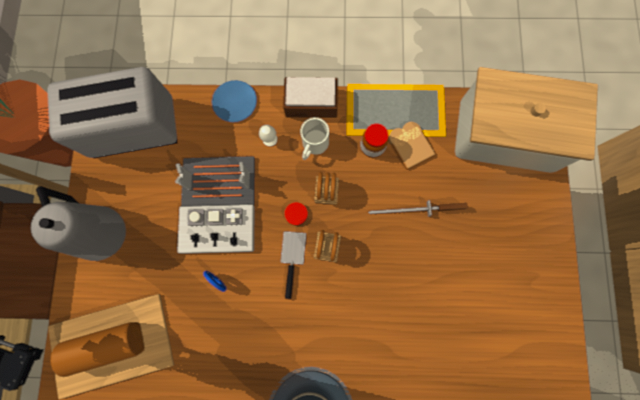

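Scene: near rack about (287,190) with about 2 rings, far rack (328,230) with about 3, skewer handle (165,300) to tip (267,248), warmer (420,175). Top: near rack (327,246), far rack (327,188), skewer handle (455,207) to tip (370,212), warmer (217,205). Next a zoomed composite.

```bash
cat > cam.py <<'E'
from plant import r
import cv2,numpy as np
M={n:{k:np.array(v) for k,v in r.camera_model(n).items()} for n in("scene","top")}
def ray(n,p,z):
    m=M[n]; d=m["R"].T@np.linalg.solve(m["K"],[p[0],p[1],1]); c=-m["R"].T@m["t"]
    return c+d*(z-c[2])/d[2]
def proj(n,X):
    m=M[n]; q=m["K"]@(m["R"]@np.asarray(X,float)+m["t"]); return q[:2]/q[2]
def tri(ps,pt):
    A=[];b=[]
    for n,p in(("scene",ps),("top",pt)):
        m=M[n]; P=m["K"]@np.c_[m["R"],m["t"]]
        for i in(0,1):
            a=P[i]-p[i]*P[2]; A.append(a[:3]); b.append(-a[3])
    return np.linalg.lstsq(np.array(A),np.array(b),rcond=None)[0]
E
python3 - <<'E'
import cv2,numpy as np
t=cv2.imread('pics/top0.png');s=cv2.imread('pics/scene0.png')
def c(im,x,y,w,h,f,W,H):
    o=cv2.resize(im[y:y+h,x:x+w],None,fx=f,fy=f,interpolation=cv2.INTER_CUBIC); print(o.shape);return o
a=np.hstack([c(t,170,145,100,115,4,0,0)[:300*2],c(t,300,165,60,115,4,0,0),c(t,0,0,1,115,4,0,0)])
b=np.hstack([c(s,255,150,100,110,5,0,0)])
cv2.imwrite('pics/c1.png',a)
d=c(s,345,125,150,110,5,0,0); cv2.imwrite('pics/c2.png',d)
e=np.vstack([b[:, :], np.zeros((1,500,3),np.uint8)]); cv2.imwrite('pics/c3.png',e)
E
```

```text
(460, 400, 3)
(460, 240, 3)
(460, 4, 3)
(550, 500, 3)
(550, 750, 3)
```

View pics/c1.png

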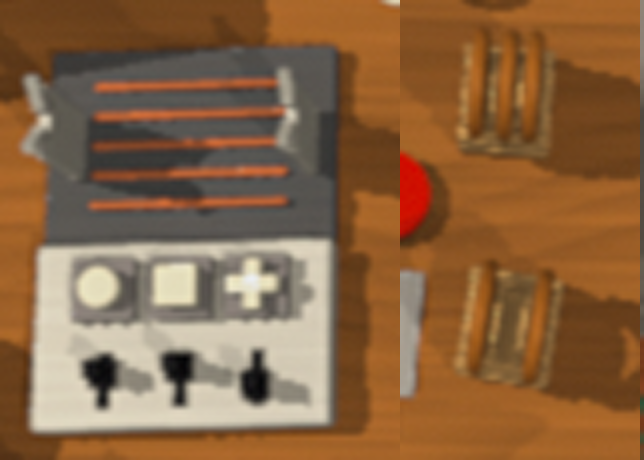

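View pics/c2.png

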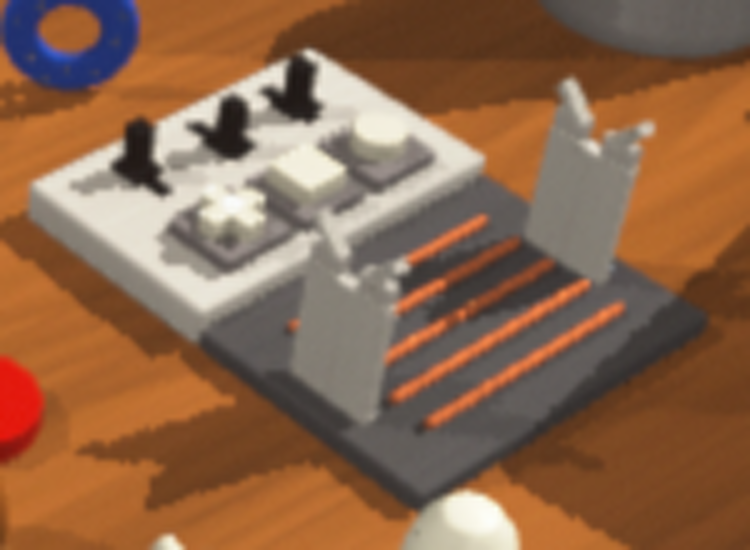

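View pics/c3.png

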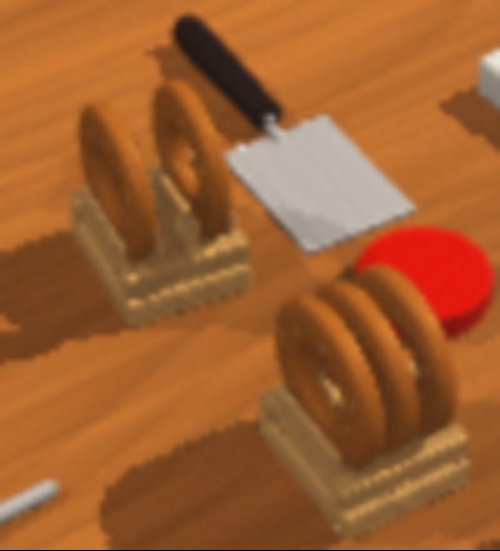

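Crops: switches in top at (195,237), (215,236), (233.5,239), with left and middle on-ish and right off. Keys left to right: round (195,217), square (214,216), cross (233,216). Brackets at top px about (181,175) and (243,175). Near rack holds rings in both end slots and the far rack holds three, so five rings.

```bash
python3 - <<'E'
from cam import *
t=cv2.imread('pics/top0.png')
b=cv2.resize(t[160:265,305:350],None,fx=8,fy=8,interpolation=cv2.INTER_CUBIC)
c=cv2.resize(t[190:225,360:475],None,fx=4,fy=4,interpolation=cv2.INTER_CUBIC)
o=np.zeros((600,800,3),np.uint8)
o[0:440,0:360]=b[0:440]; o[0:440,370:730]=b[400:840]; o[450:590,0:460]=c; cv2.imwrite('pics/d1.png',o)
# deck
h=cv2.cvtColor(t,cv2.COLOR_BGR2HSV)
m=((h[...,1]<60)&(h[...,2]>140)).astype(np.uint8); m[:,:165]=0;m[:,270:]=0;m[:200]=0;m[265:]=0
m=cv2.morphologyEx(m,cv2.MORPH_CLOSE,np.ones((15,15)))
cs=max(cv2.findContours(m,0,2)[0],key=cv2.contourArea)
box=cv2.boxPoints(cv2.minAreaRect(cs)); 
for p in box: print('deck',p,ray('top',p,.025).round(4))
ap=cv2.approxPolyDP(cs,4,True)[:,0]; print([ (p.tolist(),ray('top',p,.025).round(4)[:2].tolist()) for p in ap])
for n,p,z in [('round',(194.75,217),.043),('sq',(213.75,216.25),.043),('cr',(233,215.75),.043),('L',(196,235.5),.057),('M',(215,235),.057),('R',(233.5,240.5),.057)]: print(n,ray('top',p,z).round(4))
for n,p,z in [('round',(345+378/5,125+132/5),.043),('sq',(345+310/5,125+170/5),.043),('cr',(345+230/5,125+210/5),.043)]: print(n,ray('scene',p,z).round(4))
for n,p in [('n3',(320.75,245)),('n1',(335,246.25)),('f6',(319.75,185.9)),('f5',(327.25,185.9)),('f4',(333.25,186.4))]: print(n,ray('top',p,.0605).round(4))
for n,p,z in [('jarlid',(376,135),.1),('mug',(315,131),.09),('lid',(296,213.5),.016),('tip',(370,212.5),.015),('hend',(467,207),.015),('egg',(268,135),.08),('toaster',(175,145),.1)]: print(n,ray('top',p,z).round(3))
E
```

```text
deck [175.98376 206.35042] [0.5499 0.4028 0.025 ]
deck [251.98627 204.45036] [0.5594 0.1815 0.025 ]
deck [253.14117 250.6465 ] [0.4264 0.171  0.025 ]
deck [177.13867 252.54655] [0.4167 0.3874 0.025 ]
[([252, 205], [0.5578, 0.1814]), ([180, 207], [0.5482, 0.3909]), ([178, 252], [0.4183, 0.3851]), ([251, 250], [0.4281, 0.1772])]
round [0.517  0.3391 0.043 ]
sq [0.5201 0.285  0.043 ]
cr [0.5226 0.2301 0.043 ]
L [0.4631 0.3264 0.057 ]
M [0.4655 0.2734 0.057 ]
R [0.4512 0.2208 0.057 ]
round [0.519  0.3419 0.043 ]
sq [0.5229 0.2887 0.043 ]
cr [0.5245 0.2314 0.043 ]
n3 [ 0.4433 -0.021   0.0605]
n1 [ 0.4406 -0.0601  0.0605]
f6 [ 0.6095 -0.0146  0.0605]
f5 [ 0.6099 -0.0358  0.0605]
f4 [ 0.6087 -0.0527  0.0605]
jarlid [ 0.748 -0.169  0.1  ]
mug [0.761 0.001 0.09 ]
lid [0.537 0.054 0.016]
tip [ 0.544 -0.161  0.015]
hend [ 0.565 -0.44   0.015]
egg [0.751 0.135 0.08 ]
toaster [0.711 0.391 0.1  ]
```

View pics/d1.png

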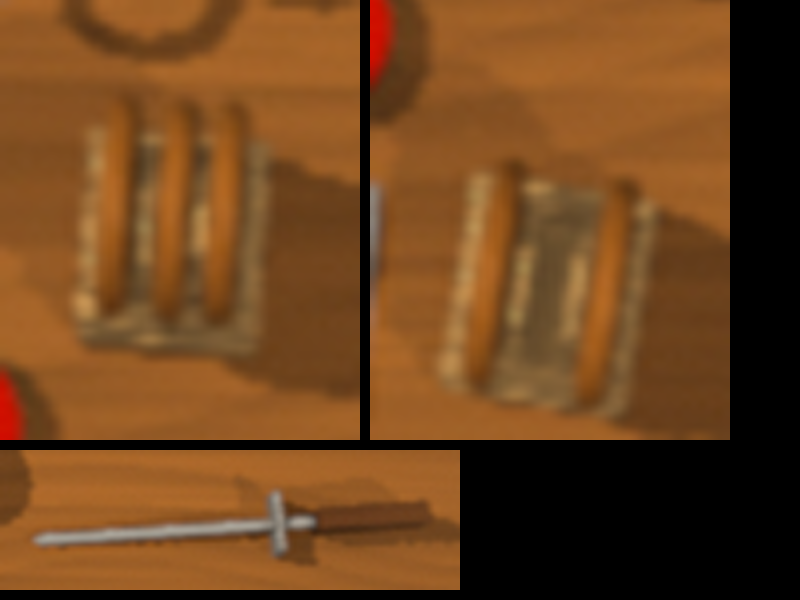

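Far rack: three rings at top px about (319,186), (327,186), (333,186). Near rack: rings at (321,245) and (335,246). Skewer: tip (369.5,212.5), plate (429.5,208), handle end (467,206).

```bash
cat > h.py <<'E'
from cam import *
from scipy.spatial.transform import Rotation as Ro
WO=np.array([.5964,.2906]); WY=.048
def W(x,y):
    c,s=np.cos(WY),np.sin(WY); return WO+[c*x-s*y,s*x+c*y]
def tool(yaw,pitch=0):
    """tool z down, tool x at world heading yaw; pitch>0 raises tool x"""
    x=np.array([np.cos(yaw)*np.cos(pitch),np.sin(yaw)*np.cos(pitch),np.sin(pitch)])
    y=np.array([np.sin(yaw),-np.cos(yaw),0]); return Ro.from_matrix(np.c_[x,y,np.cross(x,y)])
def rel(*tg):
    s=r.observe(); Rn=Ro.from_quat(s["orientation"]); print('t',round(s['t'],2),'at',s['tool_pos'].round(4),'grip',round(s['gripper_width'],4))
    for p,R in tg:
        d=Rn.inv().apply(np.array(p)-s['tool_pos']); a=(Rn.inv()*R).as_rotvec()
        print('txyz',(d*1000).round(1),'mm  a',a.round(4))
E
python3 - <<'E'
from h import *
R=tool(np.pi+WY)
for n,p in[('L',(345+298/5,125+62/5)),('M',(345+235/5,125+103/5)),('R',(345+138/5,125+125/5))]:
    q=ray('scene',p,.057)[:2]-WO; print(n,q@[np.cos(WY),np.sin(WY)],q@[-np.sin(WY),np.cos(WY)])
for pt,ps in[((242.5,173.75),(345+355/5,125+268/5)),((181,175.25),(345+603/5,125+143/5))]: print(ray('top',pt,.095),ray('scene',ps,.095))
print(W(35,-90)if 0 else (W(.035,-.09),W(.035,.083)))
P=lambda x,y,z:(np.r_[W(x,y),z],R)
rel(P(-.18,.055,.12),P(-.18,.055,.046))
E
```

```text
L -0.13448300353939496 0.052538064748426205
M -0.12788414786952948 -0.001970732853966093
R -0.1449332431083037 -0.056668727233645855
[0.63217639 0.19817647 0.095     ] [0.63700868 0.20086604 0.095     ]
[0.62513954 0.36851571 0.095     ] [0.63632463 0.36947731 0.095     ]
(array([0.63567803, 0.20238302]), array([0.62737722, 0.37518376]))
t 0.1 at [0.1895 0.6473 0.198 ] grip 0.0873
txyz [-302.6 -234.6   78.4] mm  a [-1.800e-03 -2.000e-04 -3.328e-01]
txyz [-302.6 -234.5  152.4] mm  a [-1.800e-03 -2.000e-04 -3.328e-01]
```

>>> arm_command(
  moves=[
    {"tx": -0.3026, "ty": -0.2346, "tz": 0.02, "az": -0.333},
    {"tx": -0.3026, "ty": -0.2346, "tz": 0.02, "az": -0.333},
    {"tx": -0.3026, "ty": -0.2346, "tz": 0.02, "az": -0.333},
    {"tx": -0.3026, "ty": -0.2346, "tz": 0.02, "az": -0.333},
    {"tx": -0.3026, "ty": -0.2346, "tz": 0.02, "az": -0.333},
    {"tx": -0.3026, "ty": -0.2346, "tz": 0.02, "az": -0.333},
    {"tx": -0.3026, "ty": -0.2346, "tz": 0.02, "az": -0.333},
    {"tx": -0.3026, "ty": -0.2346, "tz": 0.02, "az": -0.333},
    {"tx": -0.3026, "ty": -0.2346, "tz": 0.02, "az": -0.333},
    {"tx": -0.3026, "ty": -0.2346, "tz": 0.02, "az": -0.333},
    {"tx": -0.3026, "ty": -0.2346, "tz": 0.02, "az": -0.333},
    {"tx": -0.3026, "ty": -0.2346, "tz": 0.09, "az": -0.333},
    {"tx": -0.3026, "ty": -0.2346, "tz": 0.11, "az": -0.333},
    {"tx": -0.3026, "ty": -0.2346, "tz": 0.11, "az": -0.333},
  ],
  gripper=1,
)

```text
schema error: expected keys tx, ty, tz, ax, ay, az
```

```bash
python3 - <<'E'
from h import *
R=tool(np.pi+WY)
P=lambda x,y,z:(np.r_[W(x,y),z],R)
rel(P(-.18,.055,.046),P(-.18,-.055,.046),P(-.143,-.055,.046),P(-.1,0,.1))
print(r.observe()['joint_pos'].round(2))
E
```

```text
t 0.1 at [0.1895 0.6473 0.198 ] grip 0.0873
txyz [-302.6 -234.5  152.4] mm  a [-1.800e-03 -2.000e-04 -3.328e-01]
txyz [-338.6 -338.5  152.6] mm  a [-1.800e-03 -2.000e-04 -3.328e-01]
txyz [-373.5 -326.4  152.6] mm  a [-1.800e-03 -2.000e-04 -3.328e-01]
txyz [-396.2 -260.5   98.5] mm  a [-1.800e-03 -2.000e-04 -3.328e-01]
[-1.31  0.47 -0.05  1.53  0.02  1.14 -0.08]
```

All six keys needed.

>>> arm_command(
  moves=[
    {"tx": -0.3026, "ty": -0.2346, "tz": 0.02, "ax": 0, "ay": 0, "az": -0.333},
    {"tx": -0.3026, "ty": -0.2346, "tz": 0.02, "ax": 0, "ay": 0, "az": -0.333},
    {"tx": -0.3026, "ty": -0.2346, "tz": 0.02, "ax": 0, "ay": 0, "az": -0.333},
    {"tx": -0.3026, "ty": -0.2346, "tz": 0.02, "ax": 0, "ay": 0, "az": -0.333},
    {"tx": -0.3026, "ty": -0.2346, "tz": 0.02, "ax": 0, "ay": 0, "az": -0.333},
    {"tx": -0.3026, "ty": -0.2346, "tz": 0.02, "ax": 0, "ay": 0, "az": -0.333},
    {"tx": -0.3026, "ty": -0.2346, "tz": 0.02, "ax": 0, "ay": 0, "az": -0.333},
    {"tx": -0.3026, "ty": -0.2346, "tz": 0.02, "ax": 0, "ay": 0, "az": -0.333},
    {"tx": -0.3026, "ty": -0.2346, "tz": 0.02, "ax": 0, "ay": 0, "az": -0.333},
    {"tx": -0.3026, "ty": -0.2346, "tz": 0.02, "ax": 0, "ay": 0, "az": -0.333},
    {"tx": -0.3026, "ty": -0.2346, "tz": 0.02, "ax": 0, "ay": 0, "az": -0.333},
    {"tx": -0.3026, "ty": -0.2346, "tz": 0.09, "ax": 0, "ay": 0, "az": -0.333},
    {"tx": -0.3026, "ty": -0.2346, "tz": 0.11, "ax": 0, "ay": 0, "az": -0.333},
    {"tx": -0.3026, "ty": -0.2346, "tz": 0.11, "ax": 0, "ay": 0, "az": -0.333},
  ],
  gripper=1,
)

```text
t: 1.27
tool_pos: [0.4091, 0.3363, 0.0834]
orientation: [-0.026, 1.0, -0.003, -0.005]
ft_force: [-1.5, -0.4, -0.5]
gripper_width: 0.0032
grasp_force: 0.0
```

```bash
python3 - <<'E'
from h import *
R=tool(np.pi+WY)
P=lambda x,y,z:(np.r_[W(x,y),z],R)
rel(P(-.18,.055,.046),P(-.143,.055,.046),P(-.18,-.055,.046),P(-.143,-.055,.046),P(-.1,0,.1))
print(r.observe()['joint_pos'].round(2))
E
```

```text
t 1.27 at [0.4091 0.3363 0.0834] grip 0.0032
txyz [-5.3  0.6 37.4] mm  a [-0.0063 -0.0094  0.0031]
txyz [-42.3   0.5  37. ] mm  a [-0.0063 -0.0094  0.0031]
txyz [  -4.9 -109.4   38. ] mm  a [-0.0063 -0.0094  0.0031]
txyz [ -41.9 -109.5   37.7] mm  a [-0.0063 -0.0094  0.0031]
txyz [-84.6 -55.  -17. ] mm  a [-0.0063 -0.0094  0.0031]
[-0.76  0.38 -0.01  1.99  0.    0.79  0.85]
```

>>> arm_command(
  moves=[
    {"tx": 0, "ty": 0, "tz": 0.03, "ax": 0, "ay": 0, "az": 0},
    {"tx": 0, "ty": 0, "tz": 0.042, "ax": 0, "ay": 0, "az": 0},
    {"tx": -0.01, "ty": 0, "tz": 0.042, "ax": 0, "ay": 0, "az": 0},
    {"tx": -0.02, "ty": 0, "tz": 0.042, "ax": 0, "ay": 0, "az": 0},
    {"tx": -0.03, "ty": 0, "tz": 0.042, "ax": 0, "ay": 0, "az": 0},
    {"tx": -0.038, "ty": 0, "tz": 0.042, "ax": 0, "ay": 0, "az": 0},
    {"tx": -0.038, "ty": 0, "tz": 0.042, "ax": 0, "ay": 0, "az": 0},
    {"tx": -0.038, "ty": 0, "tz": 0.042, "ax": 0, "ay": 0, "az": 0},
    {"tx": -0.038, "ty": 0, "tz": 0.042, "ax": 0, "ay": 0, "az": 0},
  ],
)

```text
t: 2.02
tool_pos: [0.452, 0.3396, 0.0474]
orientation: [-0.024, 1.0, 0.0, 0.0]
ft_force: [0.7, -0.3, -0.4]
gripper_width: 0.0011
grasp_force: 0.0
```

>>> arm_command(
  moves=[
    {"tx": 0.038, "ty": 0, "tz": 0, "ax": 0, "ay": 0, "az": 0},
    {"tx": 0.038, "ty": -0.04, "tz": 0, "ax": 0, "ay": 0, "az": 0},
    {"tx": 0.038, "ty": -0.08, "tz": 0, "ax": 0, "ay": 0, "az": 0},
    {"tx": 0.038, "ty": -0.11, "tz": 0, "ax": 0, "ay": 0, "az": 0},
    {"tx": 0.038, "ty": -0.11, "tz": 0, "ax": 0, "ay": 0, "az": 0},
    {"tx": 0.025, "ty": -0.11, "tz": 0, "ax": 0, "ay": 0, "az": 0},
    {"tx": 0.012, "ty": -0.11, "tz": 0, "ax": 0, "ay": 0, "az": 0},
    {"tx": 0.005, "ty": -0.11, "tz": 0, "ax": 0, "ay": 0, "az": 0},
    {"tx": 0, "ty": -0.11, "tz": 0, "ax": 0, "ay": 0, "az": 0},
    {"tx": 0, "ty": -0.11, "tz": 0, "ax": 0, "ay": 0, "az": 0},
    {"tx": 0, "ty": -0.11, "tz": 0, "ax": 0, "ay": 0, "az": 0},
    {"tx": 0, "ty": -0.11, "tz": 0, "ax": 0, "ay": 0, "az": 0},
  ],
)

```text
t: 3.02
tool_pos: [0.4564, 0.2298, 0.0467]
orientation: [-0.024, 1.0, -0.0, -0.001]
ft_force: [0.5, -0.1, -0.7]
gripper_width: 0.0005
grasp_force: 0.0
```

```bash
python3 - <<'E'
from h import *
R=tool(np.pi+WY)
P=lambda x,y,z:(np.r_[W(x,y),z],R)
rel(P(-.143,-.055,.046),P(-.18,-.055,.046),P(-.18,-.055,.1),P(-.1,0,.1))
E
```

```text
t 3.02 at [0.4564 0.2298 0.0467] grip 0.0005
txyz [ 0.3 -0.9  0.7] mm  a [-0.0002 -0.0011  0.001 ]
txyz [37.3 -0.9  0.8] mm  a [-0.0002 -0.0011  0.001 ]
txyz [ 37.3  -0.9 -53.2] mm  a [-0.0002 -0.0011  0.001 ]
txyz [-42.7  54.  -53.3] mm  a [-0.0002 -0.0011  0.001 ]
```

>>> arm_command(
  moves=[
    {"tx": -0.002, "ty": 0, "tz": 0, "ax": 0, "ay": 0, "az": 0},
    {"tx": -0.004, "ty": 0, "tz": 0, "ax": 0, "ay": 0, "az": 0},
    {"tx": -0.004, "ty": 0, "tz": 0, "ax": 0, "ay": 0, "az": 0},
    {"tx": -0.004, "ty": 0, "tz": 0, "ax": 0, "ay": 0, "az": 0},
  ],
)

```text
t: 3.35
tool_pos: [0.4614, 0.2299, 0.047]
orientation: [-0.024, 1.0, 0.0, -0.0]
ft_force: [-0.4, 0.5, 0.5]
gripper_width: 0.0005
grasp_force: 0.0
```

```bash
python3 - <<'E'
from h import *
s=r.observe();print(s['ft_force'],s['tool_pos'])
t=r.read_camera('top')[...,::-1];s=r.read_camera('scene')[...,::-1]
o=np.hstack([cv2.resize(t[195:260,165:265],None,fx=4,fy=4,interpolation=2),cv2.resize(s[120:185,345:445],None,fx=4,fy=4,interpolation=2)])
cv2.imwrite('pics/e1.png',o)
E
```

```text
[-0.42342718  0.54442271  0.539775  ] [0.46139181 0.22987324 0.04695479]
```

View pics/e1.png

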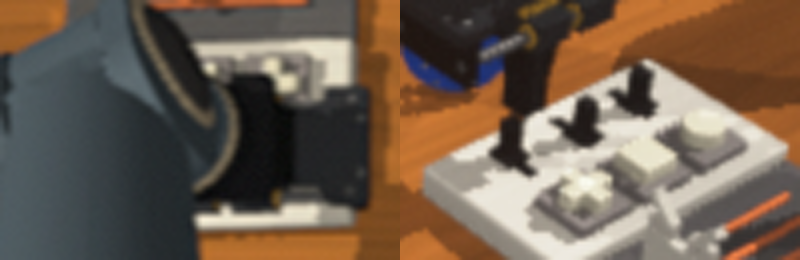

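```bash
python3 - <<'E'
from h import *
def w(q): q=q[:2]-WO; return (q@[np.cos(WY),np.sin(WY)]).round(4),(q@[-np.sin(WY),np.cos(WY)]).round(4)
print('tip',w(ray('scene',(345+125/4,120+117/4),.047)),'tool',w(r.observe()['tool_pos']))
for x,y in[(112,118),(183,100),(238,68)]: print(w(ray('scene',(345+x/4,120+y/4),.057)))
print(proj('scene',np.r_[W(-.13,-.055),.057]),proj('scene',np.r_[W(-.15,-.055),.057]))
E
```

```text
tip (np.float64(-0.1511), np.float64(-0.0366)) tool (np.float64(-0.1379), np.float64(-0.0542))
(np.float64(-0.1459), np.float64(-0.0543))
(np.float64(-0.1319), np.float64(-0.0027))
(np.float64(-0.136), np.float64(0.0537))
[376.9303438  152.42075219] [371.76653444 148.88313376]
```

```bash
python3 - <<'E'
from h import *
s=r.observe();p=s['tool_pos']
for n in('scene','top'): print(n,proj(n,p),proj(n,p+[0,0,.05]))
s=r.read_camera('scene')[80:180,320:440,::-1].copy()
s=cv2.resize(s,None,fx=6,fy=6,interpolation=cv2.INTER_CUBIC)
for X in(p,p+[.0095,.015,0],p+[.0095,-.015,0],np.r_[W(-.15,-.055),.057],np.r_[W(-.13,-.055),.057]):
    u=(proj('scene',X)-[320,80])*6; cv2.circle(s,tuple(int(v) for v in u),4,(0,255,0),1)
cv2.imwrite('pics/e2.png',s)
E
```

```text
scene [374.77193395 153.98867277] [376.40498069 138.34997754]
top [231.39656034 237.18899848] [226.81571442 235.31317101]
```

View pics/e2.png

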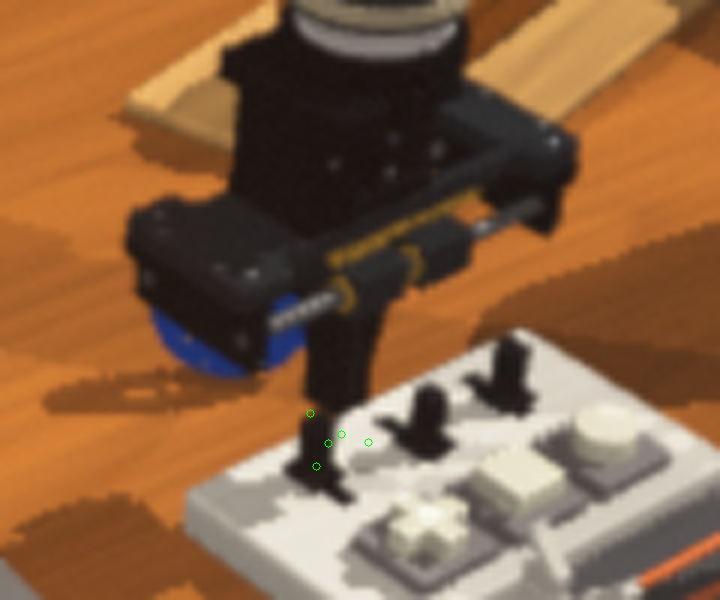

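```bash
python3 - <<'E'
from h import *
p=r.observe()['tool_pos']
print(p)
for z in(.117,.14): print(z,ray('scene',(320+270/6,80+365/6),z),ray('scene',(320+240/6,80+375/6),z),ray('scene',(320+143/6,80+290/6),z))
for z in(.117,.15): print(ray('top',(165+368/4,195+95/4),z),ray('top',(165+368/4,195+205/4),z))
for z in (.047,.06,.075): print(z,ray('scene',(320+338/6,80+402/6),z))
E
```

```text
[0.46124993 0.22981029 0.04690492]
0.117 [0.47468539 0.17919579 0.117     ] [0.47316309 0.16451582 0.117     ] [0.39976264 0.17000234 0.117     ]
0.14 [0.49948424 0.15691935 0.14      ] [0.49801652 0.14276574 0.14      ] [0.42724795 0.14805554 0.14      ]
[0.50451289 0.14744375 0.117     ] [0.43226066 0.1436982  0.117     ]
[0.49973282 0.1412253  0.15      ] [0.42983448 0.13760178 0.15      ]
0.047 [0.43939441 0.25373154 0.047     ]
0.06 [0.45267688 0.24101739 0.06      ]
0.075 [0.46800282 0.22634722 0.075     ]
```

The fingertip appears about 25 mm higher than the reported TCP: pixel (376,147) against a projected (375,154). I'll back off and lower in small steps, checking force and picture.

>>> arm_command(
  moves=[
    {"tx": 0.04, "ty": 0, "tz": 0, "ax": 0, "ay": 0, "az": 0},
    {"tx": 0.04, "ty": 0, "tz": 0.01, "ax": 0, "ay": 0, "az": 0},
    {"tx": 0.04, "ty": 0, "tz": 0.018, "ax": 0, "ay": 0, "az": 0},
    {"tx": 0.04, "ty": 0, "tz": 0.018, "ax": 0, "ay": 0, "az": 0},
    {"tx": 0.04, "ty": 0, "tz": 0.018, "ax": 0, "ay": 0, "az": 0},
  ],
)

```text
t: 3.92
tool_pos: [0.4219, 0.2279, 0.0287]
orientation: [-0.024, 1.0, -0.0, -0.0]
ft_force: [0.0, 0.2, 0.5]
gripper_width: 0.0004
grasp_force: 0.0
```

```bash
python3 - <<'E'
from h import *
o=r.observe();p=o['tool_pos'];print(o['ft_force'].round(1),p.round(4),o['joint_pos'].round(3).tolist())
s=r.read_camera('scene')[80:180,320:440,::-1].copy()
s=cv2.resize(s,None,fx=5,fy=5,interpolation=cv2.INTER_CUBIC)
for X in(p,p+[.0095,.015,0],p+[.0095,-.015,0]):
    u=(proj('scene',X)-[320,80])*5; cv2.circle(s,tuple(int(v) for v in u),4,(0,255,0),1)
cv2.imwrite('pics/e3.png',s)
E
```

```text
[0.  0.2 0.5] [0.4219 0.2279 0.0287] [-0.59, 0.391, 0.008, 2.143, -0.005, 0.608, 1.041]
```

View pics/e3.png

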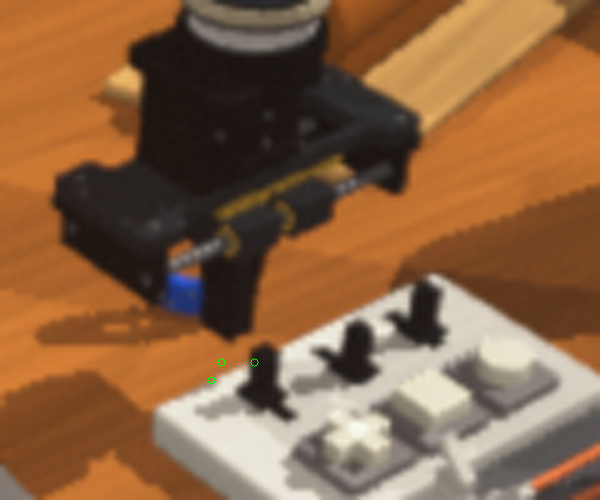

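>>> arm_command(
  moves=[
    {"tx": 0.025, "ty": 0, "tz": 0, "ax": 0, "ay": 0, "az": 0},
    {"tx": 0.025, "ty": 0, "tz": 0.01, "ax": 0, "ay": 0, "az": 0},
    {"tx": 0.025, "ty": 0, "tz": 0.02, "ax": 0, "ay": 0, "az": 0},
    {"tx": 0.025, "ty": 0, "tz": 0.024, "ax": 0, "ay": 0, "az": 0},
    {"tx": 0.025, "ty": 0, "tz": 0.024, "ax": 0, "ay": 0, "az": 0},
    {"tx": 0.025, "ty": 0, "tz": 0.024, "ax": 0, "ay": 0, "az": 0},
  ],
)

```text
t: 4.47
tool_pos: [0.3972, 0.2267, 0.0046]
orientation: [-0.024, 1.0, -0.0, -0.0]
ft_force: [-0.4, 1.2, 0.3]
gripper_width: 0.0003
grasp_force: 0.0
```

>>> arm_command(
  moves=[
    {"tx": 0, "ty": 0, "tz": 0.002, "ax": 0, "ay": 0, "az": 0},
    {"tx": 0, "ty": 0, "tz": 0.004, "ax": 0, "ay": 0, "az": 0},
    {"tx": 0, "ty": 0, "tz": 0.006, "ax": 0, "ay": 0, "az": 0},
    {"tx": 0, "ty": 0, "tz": 0.006, "ax": 0, "ay": 0, "az": 0},
    {"tx": 0, "ty": 0, "tz": 0.006, "ax": 0, "ay": 0, "az": 0},
  ],
)

```text
t: 4.88
tool_pos: [0.3964, 0.2267, -0.0011]
orientation: [-0.024, 1.0, 0.0, -0.0]
ft_force: [-0.2, 0.2, -0.5]
gripper_width: 0.0004
grasp_force: 0.0
```

>>> arm_command(
  moves=[
    {"tx": 0, "ty": 0, "tz": 0.005, "ax": 0, "ay": 0, "az": 0},
    {"tx": 0, "ty": 0, "tz": 0.01, "ax": 0, "ay": 0, "az": 0},
    {"tx": 0, "ty": 0, "tz": 0.014, "ax": 0, "ay": 0, "az": 0},
    {"tx": 0, "ty": 0, "tz": 0.014, "ax": 0, "ay": 0, "az": 0},
    {"tx": 0, "ty": 0, "tz": 0.014, "ax": 0, "ay": 0, "az": 0},
  ],
)

```text
t: 5.3
tool_pos: [0.3961, 0.2265, -0.0155]
orientation: [-0.024, 1.0, -0.0, -0.0]
ft_force: [0.8, 0.1, -0.2]
gripper_width: 0.0002
grasp_force: 0.0
```

>>> arm_command(
  moves=[
    {"tx": 0, "ty": 0, "tz": 0.003, "ax": 0, "ay": 0, "az": 0},
    {"tx": 0, "ty": 0, "tz": 0.003, "ax": 0, "ay": 0, "az": 0},
    {"tx": 0, "ty": 0, "tz": 0.003, "ax": 0, "ay": 0, "az": 0},
  ],
)

```text
t: 5.55
tool_pos: [0.3964, 0.2267, -0.0181]
orientation: [-0.024, 1.0, -0.0, -0.0]
ft_force: [-0.5, -0.0, -0.3]
gripper_width: 0.0004
grasp_force: 0.0
```

>>> arm_command(
  moves=[
    {"tx": 0, "ty": 0, "tz": 0.003, "ax": 0, "ay": 0, "az": 0},
    {"tx": 0, "ty": 0, "tz": 0.003, "ax": 0, "ay": 0, "az": 0},
    {"tx": 0, "ty": 0, "tz": 0.003, "ax": 0, "ay": 0, "az": 0},
  ],
)

```text
t: 5.8
tool_pos: [0.3963, 0.2267, -0.0212]
orientation: [-0.024, 1.0, -0.0, -0.0]
ft_force: [-0.0, -0.3, 1.0]
gripper_width: 0.0009
grasp_force: 0.0
```

>>> arm_command(
  moves=[
    {"tx": 0, "ty": 0, "tz": 0.002, "ax": 0, "ay": 0, "az": 0},
    {"tx": 0, "ty": 0, "tz": 0.002, "ax": 0, "ay": 0, "az": 0},
    {"tx": 0, "ty": 0, "tz": 0.002, "ax": 0, "ay": 0, "az": 0},
  ],
)

```text
t: 6.05
tool_pos: [0.3964, 0.2267, -0.0231]
orientation: [-0.024, 1.0, 0.0, -0.0]
ft_force: [0.6, -0.8, 0.7]
gripper_width: 0.0005
grasp_force: 0.0
```

>>> arm_command(
  moves=[
    {"tx": 0, "ty": 0, "tz": 0.002, "ax": 0, "ay": 0, "az": 0},
    {"tx": 0, "ty": 0, "tz": 0.002, "ax": 0, "ay": 0, "az": 0},
    {"tx": 0, "ty": 0, "tz": 0.002, "ax": 0, "ay": 0, "az": 0},
  ],
)

```text
t: 6.3
tool_pos: [0.3965, 0.2267, -0.0233]
orientation: [-0.024, 1.0, 0.0, -0.0]
ft_force: [-3.8, -2.0, 22.0]
gripper_width: 0.0006
grasp_force: 11.3
```

>>> arm_command(
  moves=[
    {"tx": 0, "ty": 0, "tz": 0.002, "ax": 0, "ay": 0, "az": 0},
    {"tx": 0, "ty": 0, "tz": 0.002, "ax": 0, "ay": 0, "az": 0},
    {"tx": 0, "ty": 0, "tz": 0.002, "ax": 0, "ay": 0, "az": 0},
  ],
)

```text
t: 6.55
tool_pos: [0.3965, 0.2268, -0.0234]
orientation: [-0.024, 1.0, 0.0, -0.0]
ft_force: [-9.9, -5.0, 46.2]
gripper_width: 0.0005
grasp_force: 22.9
```

```bash
sed -i 's/np.array(p)-s\[.tool_pos.\]/np.array(p)-[0,0,ZO]-s["tool_pos"]/; s/^WO=/ZO=.0232\nWO=/' h.py; python3 - <<'E'
from h import *
R=tool(np.pi+WY)
P=lambda x,y,z:(np.r_[W(x,y),z],R)
rel(P(-.18,-.055,.046),P(-.148,-.055,.046))
E
```

```text
t 6.55 at [ 0.3965  0.2268 -0.0234] grip 0.0005
txyz [-22.7  -0.8 -46.2] mm  a [ 0.0001 -0.0002 -0.0002]
txyz [-54.7  -0.8 -46.2] mm  a [ 0.0001 -0.0002 -0.0002]
```

>>> arm_command(
  moves=[
    {"tx": 0, "ty": 0, "tz": -0.03, "ax": 0, "ay": 0, "az": 0},
    {"tx": 0, "ty": 0, "tz": -0.05, "ax": 0, "ay": 0, "az": 0},
    {"tx": -0.015, "ty": 0, "tz": -0.05, "ax": 0, "ay": 0, "az": 0},
    {"tx": -0.03, "ty": 0, "tz": -0.05, "ax": 0, "ay": 0, "az": 0},
    {"tx": -0.04, "ty": 0, "tz": -0.05, "ax": 0, "ay": 0, "az": 0},
    {"tx": -0.05, "ty": 0, "tz": -0.05, "ax": 0, "ay": 0, "az": 0},
    {"tx": -0.055, "ty": 0, "tz": -0.05, "ax": 0, "ay": 0, "az": 0},
    {"tx": -0.055, "ty": 0, "tz": -0.05, "ax": 0, "ay": 0, "az": 0},
    {"tx": -0.055, "ty": 0, "tz": -0.05, "ax": 0, "ay": 0, "az": 0},
  ],
)

```text
t: 7.3
tool_pos: [0.4512, 0.2292, 0.0224]
orientation: [-0.024, 1.0, -0.0, -0.0]
ft_force: [0.1, -0.2, -0.1]
gripper_width: 0.0004
grasp_force: 0.0
```

>>> arm_command(
  moves=[
    {"tx": -0.002, "ty": 0, "tz": 0, "ax": 0, "ay": 0, "az": 0},
    {"tx": -0.003, "ty": 0, "tz": 0, "ax": 0, "ay": 0, "az": 0},
    {"tx": -0.003, "ty": 0, "tz": 0, "ax": 0, "ay": 0, "az": 0},
    {"tx": -0.003, "ty": 0, "tz": 0, "ax": 0, "ay": 0, "az": 0},
  ],
)

```text
t: 7.63
tool_pos: [0.4516, 0.2291, 0.0223]
orientation: [-0.025, 1.0, -0.001, -0.002]
ft_force: [-5.1, 0.3, 1.2]
gripper_width: 0.0006
grasp_force: 2.9
```

>>> arm_command(
  moves=[
    {"tx": 0.035, "ty": 0, "tz": 0, "ax": 0, "ay": 0, "az": 0},
    {"tx": 0.035, "ty": 0.04, "tz": 0, "ax": 0, "ay": 0, "az": 0},
    {"tx": 0.035, "ty": 0.08, "tz": 0, "ax": 0, "ay": 0, "az": 0},
    {"tx": 0.035, "ty": 0.11, "tz": 0, "ax": 0, "ay": 0, "az": 0},
    {"tx": 0.035, "ty": 0.11, "tz": 0, "ax": 0, "ay": 0, "az": 0},
    {"tx": 0.02, "ty": 0.11, "tz": 0, "ax": 0, "ay": 0, "az": 0},
    {"tx": 0.01, "ty": 0.11, "tz": 0, "ax": 0, "ay": 0, "az": 0},
    {"tx": 0.003, "ty": 0.11, "tz": 0, "ax": 0, "ay": 0, "az": 0},
    {"tx": 0, "ty": 0.11, "tz": 0, "ax": 0, "ay": 0, "az": 0},
    {"tx": 0, "ty": 0.11, "tz": 0, "ax": 0, "ay": 0, "az": 0},
    {"tx": 0, "ty": 0.11, "tz": 0, "ax": 0, "ay": 0, "az": 0},
  ],
)

```text
t: 8.55
tool_pos: [0.4468, 0.3392, 0.0228]
orientation: [-0.024, 1.0, -0.0, -0.002]
ft_force: [-5.6, 1.0, 4.4]
gripper_width: 0.0006
grasp_force: 3.1
```

>>> arm_command(
  moves=[
    {"tx": 0.015, "ty": 0, "tz": 0, "ax": 0, "ay": 0, "az": 0},
    {"tx": 0.015, "ty": 0, "tz": -0.04, "ax": 0, "ay": 0, "az": 0},
    {"tx": 0, "ty": -0.03, "tz": -0.04, "ax": 0, "ay": 0, "az": 0},
    {"tx": -0.03, "ty": -0.055, "tz": -0.04, "ax": 0, "ay": 0, "az": 0},
    {"tx": -0.041, "ty": -0.055, "tz": -0.04, "ax": 0, "ay": 0, "az": 0},
    {"tx": -0.041, "ty": -0.055, "tz": -0.04, "ax": 0, "ay": 0, "az": 0},
    {"tx": -0.041, "ty": -0.055, "tz": -0.01, "ax": 0, "ay": 0, "az": 0},
    {"tx": -0.041, "ty": -0.055, "tz": -0.001, "ax": 0, "ay": 0, "az": 0},
    {"tx": -0.041, "ty": -0.055, "tz": -0.001, "ax": 0, "ay": 0, "az": 0},
    {"tx": -0.041, "ty": -0.055, "tz": -0.001, "ax": 0, "ay": 0, "az": 0},
  ],
)

```text
t: 9.38
tool_pos: [0.4915, 0.2865, 0.0234]
orientation: [-0.025, 1.0, -0.0, -0.001]
ft_force: [0.2, 1.3, -0.0]
gripper_width: 0.0005
grasp_force: 0.0
```

>>> arm_command(
  moves=[
    {"tx": 0.01, "ty": 0, "tz": 0, "ax": 0, "ay": 0, "az": 0},
    {"tx": 0.02, "ty": 0, "tz": 0, "ax": 0, "ay": 0, "az": 0},
    {"tx": 0.027, "ty": 0, "tz": 0, "ax": 0, "ay": 0, "az": 0},
    {"tx": 0.032, "ty": 0, "tz": 0, "ax": 0, "ay": 0, "az": 0},
    {"tx": 0.032, "ty": 0, "tz": 0, "ax": 0, "ay": 0, "az": 0},
    {"tx": 0.032, "ty": 0, "tz": 0, "ax": 0, "ay": 0, "az": 0},
  ],
)

```text
t: 9.88
tool_pos: [0.4645, 0.2857, 0.0253]
orientation: [-0.024, 1.0, 0.002, 0.005]
ft_force: [8.9, -0.1, -6.3]
gripper_width: 0.0006
grasp_force: 4.5
```

>>> arm_command(
  moves=[
    {"tx": -0.012, "ty": 0, "tz": -0.01, "ax": 0, "ay": 0, "az": 0},
    {"tx": -0.012, "ty": 0, "tz": -0.05, "ax": 0, "ay": 0, "az": 0},
    {"tx": -0.012, "ty": 0, "tz": -0.09, "ax": 0, "ay": 0, "az": 0},
    {"tx": -0.012, "ty": 0, "tz": -0.13, "ax": 0, "ay": 0, "az": 0},
    {"tx": -0.012, "ty": 0, "tz": -0.17, "ax": 0, "ay": 0, "az": 0},
    {"tx": -0.012, "ty": 0, "tz": -0.2, "ax": 0, "ay": 0, "az": 0.1},
    {"tx": -0.012, "ty": 0, "tz": -0.2, "ax": 0, "ay": 0, "az": 0.2},
  ],
  gripper=0,
)

```text
t: 10.47
tool_pos: [0.4748, 0.2878, 0.2318]
orientation: [0.078, 0.997, 0.005, 0.005]
ft_force: [0.5, -0.5, -1.3]
gripper_width: 0.0389
grasp_force: 0.0
```

```bash
cat > sk.py <<'E'
from h import *
def skewer(lo=(360,180),hi=(480,240)):
    im=r.read_camera('top'); cv2.imwrite('pics/sk.png',im[...,::-1])
    h=cv2.cvtColor(im,cv2.COLOR_RGB2HSV); m=((h[...,1]<70)&(h[...,2]>80)).astype(np.uint8)
    k=np.zeros_like(m); k[lo[1]:hi[1],lo[0]:hi[0]]=1; m&=k
    ys,xs=np.nonzero(m); p=np.c_[xs,ys].astype(np.float32)
    for _ in range(4):
        vx,vy,x0,y0=cv2.fitLine(p,cv2.DIST_HUBER,0,.01,.01).ravel(); d=(p-[x0,y0])@[-vy,vx]; p=p[abs(d)<3]
    s=(p-[x0,y0])@[vx,vy]; a=np.array([x0,y0])+s.min()*np.array([vx,vy]); b=np.array([x0,y0])+s.max()*np.array([vx,vy])
    if a[0]>b[0]: a,b=b,a
    return a,b,ray('top',a,.015),ray('top',b,.015)
if __name__=='__main__':
    a,b,A,B=skewer(); print(a,b,A.round(4),B.round(4),np.linalg.norm(A-B))
    d=(A-B)/np.linalg.norm(A-B); yaw=np.arctan2(d[1],d[0]); print('yaw',yaw)
    g=A-d*(.240-.010); print('grip',g.round(4))
    rel((np.r_[g[:2],.2],tool(yaw)),(np.r_[g[:2],.05],tool(yaw)))
E
python3 sk.py
```

```text
[369.00418 212.06569] [438.04288 207.6742 ] [ 0.5448 -0.1578  0.015 ] [ 0.5613 -0.3571  0.015 ] 0.2000148336083429
yaw 1.6533037676995053
grip [ 0.5638 -0.387   0.015 ]
t 10.52 at [0.4734 0.2869 0.2285] grip 0.0434
txyz [-195.8 -651.4   48.7] mm  a [8.8000e-03 3.0000e-04 1.3291e+00]
txyz [-195.  -652.3  198.7] mm  a [8.8000e-03 3.0000e-04 1.3291e+00]
```

>>> arm_command(
  moves=[
    {"tx": -0.196, "ty": -0.652, "tz": 0.05, "ax": 0.009, "ay": 0, "az": 1.329},
    {"tx": -0.196, "ty": -0.652, "tz": 0.05, "ax": 0.009, "ay": 0, "az": 1.329},
    {"tx": -0.196, "ty": -0.652, "tz": 0.05, "ax": 0.009, "ay": 0, "az": 1.329},
    {"tx": -0.196, "ty": -0.652, "tz": 0.05, "ax": 0.009, "ay": 0, "az": 1.329},
    {"tx": -0.196, "ty": -0.652, "tz": 0.05, "ax": 0.009, "ay": 0, "az": 1.329},
    {"tx": -0.196, "ty": -0.652, "tz": 0.05, "ax": 0.009, "ay": 0, "az": 1.329},
    {"tx": -0.196, "ty": -0.652, "tz": 0.05, "ax": 0.009, "ay": 0, "az": 1.329},
    {"tx": -0.196, "ty": -0.652, "tz": 0.05, "ax": 0.009, "ay": 0, "az": 1.329},
    {"tx": -0.196, "ty": -0.652, "tz": 0.05, "ax": 0.009, "ay": 0, "az": 1.329},
    {"tx": -0.196, "ty": -0.652, "tz": 0.05, "ax": 0.009, "ay": 0, "az": 1.329},
    {"tx": -0.196, "ty": -0.652, "tz": 0.05, "ax": 0.009, "ay": 0, "az": 1.329},
    {"tx": -0.196, "ty": -0.652, "tz": 0.05, "ax": 0.009, "ay": 0, "az": 1.329},
    {"tx": -0.196, "ty": -0.652, "tz": 0.05, "ax": 0.009, "ay": 0, "az": 1.329},
    {"tx": -0.196, "ty": -0.652, "tz": 0.05, "ax": 0.009, "ay": 0, "az": 1.329},
    {"tx": -0.196, "ty": -0.652, "tz": 0.05, "ax": 0.009, "ay": 0, "az": 1.329},
    {"tx": -0.196, "ty": -0.652, "tz": 0.05, "ax": 0.009, "ay": 0, "az": 1.329},
    {"tx": -0.196, "ty": -0.652, "tz": 0.05, "ax": 0.009, "ay": 0, "az": 1.329},
    {"tx": -0.196, "ty": -0.652, "tz": 0.05, "ax": 0.009, "ay": 0, "az": 1.329},
    {"tx": -0.196, "ty": -0.652, "tz": 0.05, "ax": 0.009, "ay": 0, "az": 1.329},
    {"tx": -0.196, "ty": -0.652, "tz": 0.05, "ax": 0.009, "ay": 0, "az": 1.329},
  ],
  gripper=0,
)

```text
t: 12.18
tool_pos: [0.5678, -0.3863, 0.173]
orientation: [0.674, 0.739, -0.004, -0.002]
ft_force: [0.4, 0.1, 0.2]
gripper_width: 0.0873
grasp_force: 0.0
```

```bash
cat >> h.py <<'E'
def look(name,fn,box,f,pts=()):
    x,y,w,h=box; s=r.read_camera(name)[y:y+h,x:x+w,::-1]
    s=cv2.resize(s,None,fx=f,fy=f,interpolation=cv2.INTER_CUBIC)
    for X in pts: cv2.circle(s,tuple(int(v) for v in (proj(name,X)-[x,y])*f),4,(0,255,0),1)
    cv2.imwrite(fn,s)
E
python3 - <<'E'
from h import *
g=np.r_[.5638,-.387];yaw=1.6533
rel((np.r_[g,.06],tool(yaw)),(np.r_[g,.004],tool(yaw)))
p=r.observe()['tool_pos']+[0,0,ZO]
look('scene','pics/f1.png',(80,130,200,200),3,[p,np.r_[g,.03]])
print(r.observe()['joint_pos'].round(2))
E
```

```text
t 12.18 at [ 0.5678 -0.3863  0.173 ] grip 0.0873
txyz [ -0.   -3.  136.2] mm  a [-0.0075  0.0022  0.0099]
txyz [ 1.000e-01 -2.600e+00  1.922e+02] mm  a [-0.0075  0.0022  0.0099]
[ 0.19  0.55  0.52  1.55 -0.28  1.12  0.86]
```

View pics/f1.png

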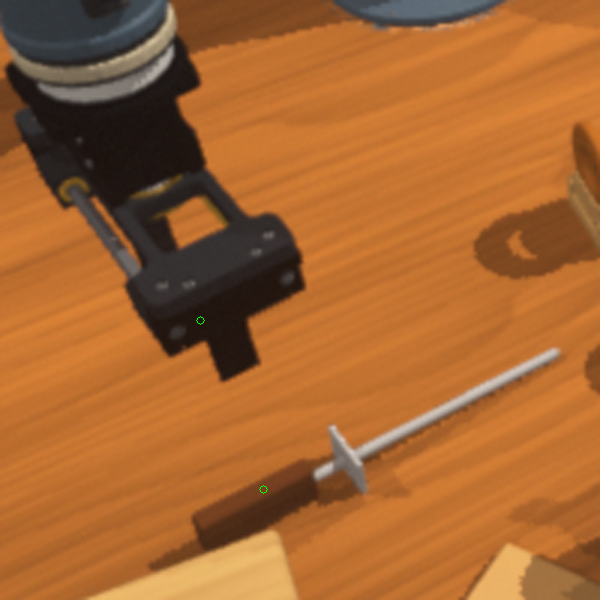

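>>> arm_command(
  moves=[
    {"tx": 0, "ty": -0.003, "tz": 0.04, "ax": -0.007, "ay": 0.002, "az": 0.01},
    {"tx": 0, "ty": -0.003, "tz": 0.08, "ax": -0.007, "ay": 0.002, "az": 0.01},
    {"tx": 0, "ty": -0.003, "tz": 0.12, "ax": -0.007, "ay": 0.002, "az": 0.01},
    {"tx": 0, "ty": -0.003, "tz": 0.15, "ax": -0.007, "ay": 0.002, "az": 0.01},
    {"tx": 0, "ty": -0.003, "tz": 0.15, "ax": -0.007, "ay": 0.002, "az": 0.01},
    {"tx": 0, "ty": -0.003, "tz": 0.15, "ax": -0.007, "ay": 0.002, "az": 0.01},
  ],
)

```text
t: 12.73
tool_pos: [0.5638, -0.3874, 0.0231]
orientation: [0.677, 0.736, -0.001, -0.0]
ft_force: [0.3, 0.2, 0.7]
gripper_width: 0.0871
grasp_force: 0.0
```

```bash
python3 - <<'E'
from h import *
g=np.r_[.5638,-.387];yaw=1.6533
rel((np.r_[g,.005],tool(yaw)))
p=r.observe()['tool_pos']+[0,0,ZO]
a=r.read_camera('scene')[200:330,120:280,::-1];b=r.read_camera('top')[160:260,360:500,::-1]
cv2.imwrite('pics/f2.png',np.hstack([cv2.resize(a,(480,390),interpolation=2),cv2.resize(b[:,:],(320,228),interpolation=2).repeat(1,0)[:228] if 0 else np.vstack([cv2.resize(b,(320,228),interpolation=2),np.zeros((162,320,3),np.uint8)])]))
E
```

```text
t 12.73 at [ 0.5638 -0.3874  0.0231] grip 0.0871
txyz [ 0.4  0.1 41.3] mm  a [-0.0017  0.0005 -0.0001]
```

View pics/f2.png

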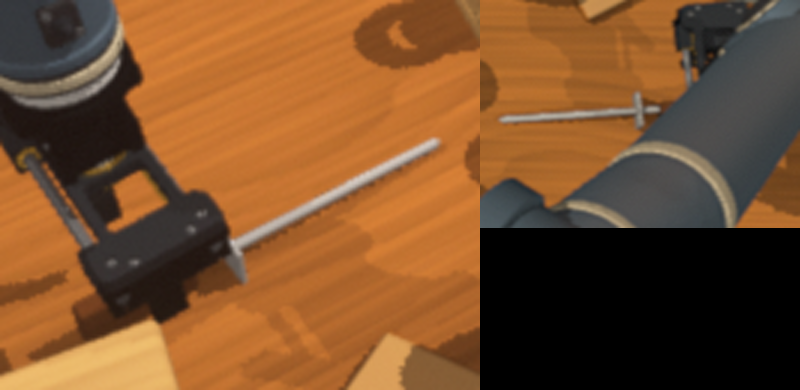

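The open fingers straddle the handle. The wooden box at the lower left needs a clearance check before I descend.

```bash
python3 - <<'E'
from h import *
for z in(0,.05,.1,.15): print(z,[ray('top',p,z)[:2].round(3).tolist() for p in((457,158),(475,70),(597,167))],[ray('scene',p,z)[:2].round(3).tolist() for p in((175,308),(0,375))])
E
```

```text
0 [[0.717, -0.423], [1.005, -0.492], [0.695, -0.835]] [[0.582, -0.386], [0.538, -0.694]]
0.05 [[0.701, -0.406], [0.976, -0.472], [0.68, -0.8]] [[0.621, -0.39], [0.58, -0.678]]
0.1 [[0.685, -0.39], [0.947, -0.452], [0.665, -0.765]] [[0.659, -0.393], [0.621, -0.661]]
0.15 [[0.669, -0.373], [0.919, -0.432], [0.65, -0.73]] [[0.698, -0.397], [0.663, -0.645]]
```

>>> arm_command(
  moves=[
    {"tx": 0, "ty": 0, "tz": 0.015, "ax": 0, "ay": 0, "az": 0},
    {"tx": 0, "ty": 0, "tz": 0.03, "ax": 0, "ay": 0, "az": 0},
    {"tx": 0, "ty": 0, "tz": 0.041, "ax": 0, "ay": 0, "az": 0},
    {"tx": 0, "ty": 0, "tz": 0.041, "ax": 0, "ay": 0, "az": 0},
    {"tx": 0, "ty": 0, "tz": 0.041, "ax": 0, "ay": 0, "az": 0},
  ],
)

```text
t: 13.25
tool_pos: [0.5633, -0.3895, -0.0182]
orientation: [0.678, 0.735, -0.001, 0.0]
ft_force: [-0.1, 0.1, 0.2]
gripper_width: 0.0872
grasp_force: 0.0
```

>>> arm_command(
  moves=[
    {"tx": 0, "ty": 0, "tz": 0, "ax": 0, "ay": 0, "az": 0},
    {"tx": 0, "ty": 0, "tz": 0, "ax": 0, "ay": 0, "az": 0},
    {"tx": 0, "ty": 0, "tz": 0, "ax": 0, "ay": 0, "az": 0},
    {"tx": 0, "ty": 0, "tz": 0, "ax": 0, "ay": 0, "az": 0},
    {"tx": 0, "ty": 0, "tz": 0, "ax": 0, "ay": 0, "az": 0},
    {"tx": 0, "ty": 0, "tz": 0, "ax": 0, "ay": 0, "az": 0},
    {"tx": 0, "ty": 0, "tz": 0, "ax": 0, "ay": 0, "az": 0},
    {"tx": 0, "ty": 0, "tz": 0, "ax": 0, "ay": 0, "az": 0},
    {"tx": 0, "ty": 0, "tz": 0, "ax": 0, "ay": 0, "az": 0},
    {"tx": 0, "ty": 0, "tz": 0, "ax": 0, "ay": 0, "az": 0},
    {"tx": 0, "ty": 0, "tz": 0, "ax": 0, "ay": 0, "az": 0},
    {"tx": 0, "ty": 0, "tz": 0, "ax": 0, "ay": 0, "az": 0},
  ],
  gripper=1,
  grip_force=56,
)

```text
t: 14.25
tool_pos: [0.5641, -0.3899, -0.0171]
orientation: [0.678, 0.735, -0.001, 0.001]
ft_force: [-0.3, -0.7, 0.1]
gripper_width: 0.0154
grasp_force: 56.0
```

Gripped at 15 mm width, 56 N. Lift, then check the hang and compute the rack axes.

>>> arm_command(
  moves=[
    {"tx": 0, "ty": 0, "tz": -0.015, "ax": 0, "ay": 0, "az": 0},
    {"tx": 0, "ty": 0, "tz": -0.03, "ax": 0, "ay": 0, "az": 0},
    {"tx": 0, "ty": 0, "tz": -0.06, "ax": 0, "ay": 0, "az": 0},
    {"tx": 0, "ty": 0, "tz": -0.1, "ax": 0, "ay": 0, "az": 0},
    {"tx": 0, "ty": 0, "tz": -0.12, "ax": 0, "ay": 0, "az": 0},
    {"tx": 0, "ty": 0, "tz": -0.12, "ax": 0, "ay": 0, "az": 0},
  ],
)

```text
t: 14.75
tool_pos: [0.567, -0.3928, 0.111]
orientation: [0.678, 0.735, 0.0, 0.008]
ft_force: [1.3, -0.5, 0.2]
gripper_width: 0.0156
grasp_force: 56.0
```

```bash
cat > tip.py <<'E'
from h import *
def tip(lo=-.6,view=('scene','top'),L=.233):
    """triangulate the shaft tip near its predicted place; report against model"""
    s=r.observe(); R=Ro.from_quat(s['orientation']).as_matrix(); p=s['tool_pos']+[0,0,ZO]
    ax=p-R[:,2]*.009; T=ax+R[:,0]*L; out={}
    for n in view:
        im=r.read_camera(n); h=cv2.cvtColor(im,cv2.COLOR_RGB2HSV); m=((h[...,1]<75)&(h[...,2]>70)).astype(np.uint8)
        a=proj(n,T);b=proj(n,ax+R[:,0]*.08);d=(a-b)/np.linalg.norm(a-b)
        ys,xs=np.nonzero(m); q=np.c_[xs,ys]-b; l=q@d; w=q@[-d[1],d[0]]; k=(l>15)&(l<np.linalg.norm(a-b)+12)&(abs(w)<12)
        Q=np.c_[xs,ys][k].astype(np.float32)
        vx,vy,x0,y0=cv2.fitLine(Q,cv2.DIST_HUBER,0,.01,.01).ravel(); v=np.array([vx,vy])*np.sign(np.dot([vx,vy],d)); e=(Q-[x0,y0]); e=e[abs(e@[-v[1],v[0]])<2.5]
        out[n]=np.array([x0,y0])+(e@v).max()*v; print(n,'tip px',out[n].round(1),'model',a.round(1),len(Q))
    if len(out)==2: print('tip',tri(out['scene'],out['top']).round(4),'model',T.round(4))
if __name__=='__main__': tip()
E
python3 - <<'E'
from tip import *
tip()
f=lambda x,y:(305+x/8,160+y/8); g=lambda x,y:(305+(x-370)/8,210+y/8)
for nm,F,L,cs in(('near',g,[((510,165),(480,390)),((625,182),(592,400))],[(476,172),(653,200),(622,415),(442,385)]),('far',f,[((123,97),(112,312)),((180,100),(168,320)),((233,103),(217,322))],[(95,130),(268,145),(258,352),(75,345)])):
    for a,b in L:
        A,B=ray('top',F(*a),.0605),ray('top',F(*b),.0605);d=A-B; print(nm,((A+B)/2).round(4)[:2],'axis head',np.arctan2(d[1],d[0]).round(3)+np.pi/2,np.linalg.norm(d))
    c=np.array([ray('top',F(*p),.042)[:2] for p in cs]); print('rack c',c.mean(0).round(4),[round(float(np.arctan2(v[1],v[0])),3) for v in(c[0]-c[1],c[3]-c[2])],[round(float(np.arctan2(v[1],v[0])+np.pi/2),3) for v in(c[0]-c[3],c[1]-c[2])])
print('jar',tri((312,285),(376,135)),'mug',tri((386,252),(315,131)))
E
```

```text
scene tip px [260.  206.9] model [259.1 203.3] 213
top tip px [374.9 204.1] model [375.  202.7] 116
tip [ 0.5475 -0.1603  0.1295] model [ 0.5484 -0.1605  0.1406]
near [ 0.4444 -0.0207] axis head 1.4587963267948965 0.0776097710296628
near [ 0.4405 -0.0596] axis head 1.4347963267948964 0.07528947533115261
rack c [ 0.4408 -0.0389] [1.432, 1.428] [1.435, 1.44]
far [ 0.6107 -0.0144] axis head 1.5427963267948965 0.0779230938467595
far [ 0.6091 -0.0344] axis head 1.5357963267948966 0.0796800955784027
far [ 0.6085 -0.0524] axis head 1.5147963267948965 0.07937246353263094
rack c [ 0.6013 -0.0344] [1.498, 1.55] [1.504, 1.537]
jar [ 0.75031075 -0.16865923  0.0949814 ] mug [0.76230509 0.00121938 0.08644028]
```

```bash
python3 - <<'E'
from h import *
C=np.r_[.442,-.040];y=1.437;u=np.r_[np.cos(y),np.sin(y)];R=tool(y,.045)
rel((np.r_[C-.31*u,.13],R),(np.r_[C-.31*u,.053],R),(np.r_[C-.1*u,.053],R))
E
```

```text
t 14.85 at [ 0.5644 -0.39    0.1051] grip 0.0159
txyz [  55.7 -159.8   -2.5] mm  a [-0.0012  0.0492  0.2137]
txyz [  56.1 -160.    74.5] mm  a [-0.0012  0.0492  0.2137]
txyz [ 261.3 -115.5   73.7] mm  a [-0.0012  0.0492  0.2137]
```

>>> arm_command(
  moves=[
    {"tx": 0.01, "ty": -0.03, "tz": -0.0025, "ax": 0, "ay": 0.05, "az": 0.05},
    {"tx": 0.02, "ty": -0.06, "tz": -0.0025, "ax": 0, "ay": 0.05, "az": 0.1},
    {"tx": 0.03, "ty": -0.09, "tz": -0.0025, "ax": 0, "ay": 0.05, "az": 0.15},
    {"tx": 0.045, "ty": -0.13, "tz": -0.0025, "ax": 0, "ay": 0.05, "az": 0.2},
    {"tx": 0.056, "ty": -0.16, "tz": -0.0025, "ax": 0, "ay": 0.05, "az": 0.214},
    {"tx": 0.056, "ty": -0.16, "tz": 0.03, "ax": 0, "ay": 0.05, "az": 0.214},
    {"tx": 0.056, "ty": -0.16, "tz": 0.06, "ax": 0, "ay": 0.05, "az": 0.214},
    {"tx": 0.056, "ty": -0.16, "tz": 0.074, "ax": 0, "ay": 0.05, "az": 0.214},
    {"tx": 0.056, "ty": -0.16, "tz": 0.074, "ax": 0, "ay": 0.05, "az": 0.214},
    {"tx": 0.056, "ty": -0.16, "tz": 0.074, "ax": 0, "ay": 0.05, "az": 0.214},
    {"tx": 0.056, "ty": -0.16, "tz": 0.074, "ax": 0, "ay": 0.05, "az": 0.214},
    {"tx": 0.056, "ty": -0.16, "tz": 0.074, "ax": 0, "ay": 0.05, "az": 0.214},
  ],
)

```text
t: 15.85
tool_pos: [0.4006, -0.3474, 0.0296]
orientation: [0.753, 0.658, 0.016, -0.016]
ft_force: [0.5, 0.0, -2.0]
gripper_width: 0.0155
grasp_force: 56.0
```

```bash
python3 - <<'E'
from tip import *
tip()
C=np.r_[.442,-.040];y=1.437;u=np.r_[np.cos(y),np.sin(y)];R=tool(y,.045)
rel((np.r_[C-.31*u,.053],R),(np.r_[C-.1*u,.053],R))
look('scene','pics/g1.png',(190,130,200,150),4,[np.r_[C+k*u,.0605] for k in(-.08,-.019,.019)])
E
```

```text
scene tip px [253.1 193.4] model [253.6 189.7] 145
top tip px [356.  249.7] model [356.2 249.6] 117
tip [ 0.4318 -0.1186  0.062 ] model [ 0.4317 -0.1172  0.0724]
t 15.95 at [ 0.4006 -0.3473  0.0296] grip 0.0154
txyz [ 0.1  0.  -0.2] mm  a [-0.0025 -0.0008 -0.0001]
txyz [209.9   0.    9.4] mm  a [-0.0025 -0.0008 -0.0001]
```

View pics/g1.png

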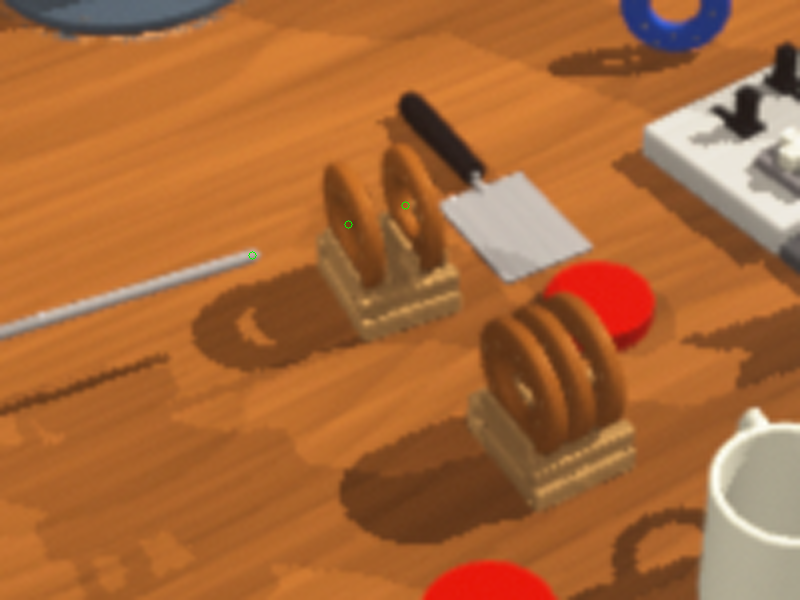

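The tip sits on the predicted axis point at (252,256), and the markers fall on the ring holes at (348,224) and (405,205). Advance.

>>> arm_command(
  moves=[
    {"tx": 0.015, "ty": 0, "tz": 0.0007, "ax": 0, "ay": 0, "az": 0},
    {"tx": 0.03, "ty": 0, "tz": 0.0014, "ax": 0, "ay": 0, "az": 0},
    {"tx": 0.045, "ty": 0, "tz": 0.002, "ax": 0, "ay": 0, "az": 0},
    {"tx": 0.06, "ty": 0, "tz": 0.0027, "ax": 0, "ay": 0, "az": 0},
    {"tx": 0.075, "ty": 0, "tz": 0.0034, "ax": 0, "ay": 0, "az": 0},
    {"tx": 0.09, "ty": 0, "tz": 0.004, "ax": 0, "ay": 0, "az": 0},
    {"tx": 0.105, "ty": 0, "tz": 0.0047, "ax": 0, "ay": 0, "az": 0},
    {"tx": 0.105, "ty": 0, "tz": 0.0047, "ax": 0, "ay": 0, "az": 0},
  ],
)

```text
t: 16.67
tool_pos: [0.4146, -0.2393, 0.0291]
orientation: [0.751, 0.66, 0.017, -0.018]
ft_force: [0.5, -0.1, -1.3]
gripper_width: 0.0156
grasp_force: 56.0
```

```bash
python3 - <<'E'
from tip import *
tip()
C=np.r_[.442,-.040];y=1.437;u=np.r_[np.cos(y),np.sin(y)];R=tool(y,.045)
rel((np.r_[C-.1*u,.053],R))
print(r.observe()['ft_force'])
E
```

```text
scene tip px [309.6 179.2] model [295.5 175.8] 162
top tip px [304.3 242.9] model [316.3 244. ] 99
tip [0.4501 0.0267 0.0485] model [ 0.4447 -0.009   0.0727]
t 16.77 at [ 0.4145 -0.2428  0.0293] grip 0.0159
txyz [104.5   0.3   4.4] mm  a [-0.0031 -0.0011  0.0009]
[-1.18690073 -1.17251012 -1.30011336]
```

>>> arm_command(
  moves=[
    {"tx": 0.015, "ty": 0, "tz": 0.0007, "ax": 0, "ay": 0, "az": 0},
    {"tx": 0.03, "ty": 0, "tz": 0.0014, "ax": 0, "ay": 0, "az": 0},
    {"tx": 0.045, "ty": 0, "tz": 0.002, "ax": 0, "ay": 0, "az": 0},
    {"tx": 0.06, "ty": 0, "tz": 0.0027, "ax": 0, "ay": 0, "az": 0},
    {"tx": 0.075, "ty": 0, "tz": 0.0034, "ax": 0, "ay": 0, "az": 0},
    {"tx": 0.09, "ty": 0, "tz": 0.004, "ax": 0, "ay": 0, "az": 0},
    {"tx": 0.104, "ty": 0, "tz": 0.0045, "ax": 0, "ay": 0, "az": 0},
    {"tx": 0.104, "ty": 0, "tz": 0.0045, "ax": 0, "ay": 0, "az": 0},
    {"tx": 0.104, "ty": 0, "tz": 0.0045, "ax": 0, "ay": 0, "az": 0},
  ],
)

```text
t: 17.52
tool_pos: [0.4283, -0.1403, 0.0295]
orientation: [0.753, 0.658, 0.016, -0.016]
ft_force: [0.0, -0.1, -1.0]
gripper_width: 0.0158
grasp_force: 56.0
```

```bash
python3 - <<'E'
from h import *
s=r.observe(); print(s['ft_force'].round(1))
C=np.r_[.442,-.040];y=1.437;u=np.r_[np.cos(y),np.sin(y)]
rel((np.r_[C-.1*u,.053],tool(y,.045)),(np.r_[C-.1*u,.2],tool(y,.045)),(np.r_[C-.1*u,.2],tool(y,.045+.35)))
t=r.read_camera('top')[160:270,290:350,::-1];q=r.read_camera('scene')[140:240,230:350,::-1]
cv2.imwrite('pics/hold.png',np.hstack([cv2.resize(t,(300,550),interpolation=2),cv2.resize(q,(500,417),interpolation=2) if 0 else cv2.copyMakeBorder(cv2.resize(q,(500,417),interpolation=2),0,133,0,0,0)]))
E
```

```text
[ 0.  -0.1 -1. ]
t 17.52 at [ 0.4283 -0.1403  0.0295] grip 0.0158
txyz [ 1.3  0.2 -0.3] mm  a [-0.0032 -0.0009 -0.0001]
txyz [   8.    -0.3 -147.1] mm  a [-0.0032 -0.0009 -0.0001]
txyz [   8.    -0.3 -147.1] mm  a [-0.0032  0.3491 -0.0007]
```

>>> arm_command(
  moves=[
    {"tx": 0.0003, "ty": 0, "tz": -0.007, "ax": 0, "ay": 0, "az": 0},
    {"tx": 0.0007, "ty": 0, "tz": -0.014, "ax": 0, "ay": 0, "az": 0},
    {"tx": 0.001, "ty": 0, "tz": -0.021, "ax": 0, "ay": 0, "az": 0},
    {"tx": 0.0015, "ty": 0, "tz": -0.032, "ax": 0, "ay": 0, "az": 0},
    {"tx": 0.002, "ty": 0, "tz": -0.044, "ax": 0, "ay": 0, "az": 0},
    {"tx": 0.003, "ty": 0, "tz": -0.06, "ax": 0, "ay": 0, "az": 0},
    {"tx": 0.0035, "ty": 0, "tz": -0.076, "ax": 0, "ay": 0, "az": 0},
    {"tx": 0.004, "ty": 0, "tz": -0.092, "ax": 0, "ay": 0, "az": 0},
    {"tx": 0.005, "ty": 0, "tz": -0.11, "ax": 0, "ay": 0, "az": 0},
    {"tx": 0.006, "ty": 0, "tz": -0.13, "ax": 0, "ay": 0, "az": 0},
    {"tx": 0.007, "ty": 0, "tz": -0.147, "ax": 0, "ay": 0, "az": 0},
    {"tx": 0.007, "ty": 0, "tz": -0.147, "ax": 0, "ay": 0.05, "az": 0},
    {"tx": 0.007, "ty": 0, "tz": -0.147, "ax": 0, "ay": 0.12, "az": 0},
    {"tx": 0.007, "ty": 0, "tz": -0.147, "ax": 0, "ay": 0.2, "az": 0},
    {"tx": 0.007, "ty": 0, "tz": -0.147, "ax": 0, "ay": 0.28, "az": 0},
    {"tx": 0.007, "ty": 0, "tz": -0.147, "ax": 0, "ay": 0.35, "az": 0},
    {"tx": 0.007, "ty": 0, "tz": -0.147, "ax": 0, "ay": 0.35, "az": 0},
    {"tx": 0.007, "ty": 0, "tz": -0.147, "ax": 0, "ay": 0.35, "az": 0},
    {"tx": 0.007, "ty": 0, "tz": -0.147, "ax": 0, "ay": 0.35, "az": 0},
  ],
)

```text
t: 19.2
tool_pos: [0.4286, -0.1389, 0.1768]
orientation: [0.738, 0.645, 0.147, -0.131]
ft_force: [-0.9, 1.3, -1.8]
gripper_width: 0.0154
grasp_force: 56.0
```

```bash
python3 - <<'E'
from h import *
t=r.read_camera('top')[150:270,290:410,::-1];q=r.read_camera('scene')[90:250,180:360,::-1]
cv2.imwrite('pics/i1.png',np.hstack([cv2.resize(t,(360,360),interpolation=2),cv2.resize(q,(405,360),interpolation=2)]))
print(r.observe()['tool_pos'],r.observe()['ft_force'])
E
```

```text
[ 0.42878763 -0.1382243   0.176884  ] [ 0.40514201 -0.02601688 -1.800922  ]
```

View pics/i1.png

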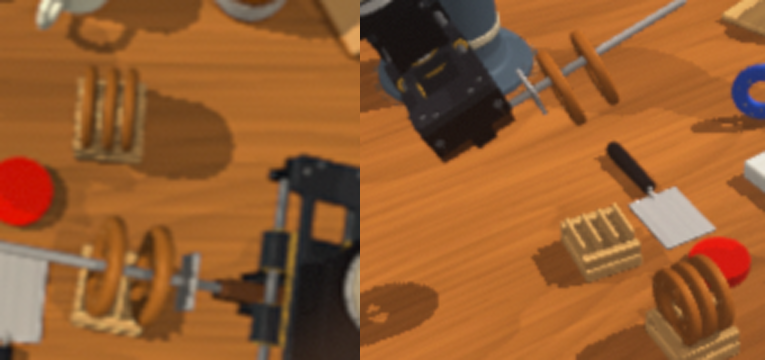

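Both near rings hang on the shaft, at scene crop (560,85) and (595,68). The near rack is empty and the plate is at (532,90). They have not slid, so I'll tilt further.

>>> arm_command(
  moves=[
    {"tx": 0, "ty": 0, "tz": 0, "ax": 0, "ay": 0.08, "az": 0},
    {"tx": 0, "ty": 0, "tz": 0, "ax": 0, "ay": 0.16, "az": 0},
    {"tx": 0, "ty": 0, "tz": 0, "ax": 0, "ay": 0.24, "az": 0},
    {"tx": 0, "ty": 0, "tz": 0, "ax": 0, "ay": 0.32, "az": 0},
    {"tx": 0, "ty": 0, "tz": 0, "ax": 0, "ay": 0.38, "az": 0},
    {"tx": 0, "ty": 0, "tz": 0, "ax": 0, "ay": 0.38, "az": 0},
    {"tx": 0, "ty": 0, "tz": 0, "ax": 0, "ay": 0.38, "az": 0},
    {"tx": 0, "ty": 0, "tz": 0, "ax": 0, "ay": 0.38, "az": 0},
  ],
)

```text
t: 19.97
tool_pos: [0.4289, -0.1385, 0.1768]
orientation: [0.697, 0.61, 0.283, -0.25]
ft_force: [0.2, -0.6, -1.9]
gripper_width: 0.0154
grasp_force: 56.0
```

```bash
cat > prof.py <<'E'
from h import *
def prof(sag=-.045,G=.007):
    s=r.observe(); Rr=Ro.from_quat(s['orientation'])*Ro.from_rotvec([0,sag,0]); R=Rr.as_matrix(); R0=Ro.from_quat(s['orientation']).as_matrix()
    ax=s['tool_pos']-R0[:,2]*(.009-0)+[0,0,ZO]
    print('pos',s['tool_pos'].round(3),'pitch',np.arcsin(R0[2,0]).round(3),'ft',s['ft_force'].round(1))
    for n in('scene','top'):
        im=r.read_camera(n); h=cv2.cvtColor(im,cv2.COLOR_RGB2HSV).astype(int); v=''
        for x in range(40,250,4):
            a=proj(n,ax+R[:,0]*(x/1000-G)); i,j=int(round(a[0])),int(round(a[1]))
            w=h[max(j-2,0):j+3,max(i-2,0):i+3,1].min() if 0<=i<640 and 0<=j<400 else 999
            v+='s' if w<75 else ('.' if w<999 else '?')
        print(n,v)
prof()
E
python3 prof.py
```

```text
pos [ 0.429 -0.138  0.177] pitch 0.775 ft [ 0.2 -0.6 -1.9]
scene ssss.....ssssssssssssssssssssssssssssssssssssss......
top .....ssssssssssssssssssssssssssssssssssssssssss......
```

```bash
python3 - <<'E'
s=open('prof.py').read()
a=s.index("            a=proj"); b=s.index("            v+=")
s=s[:a]+'''            a=proj(n,ax+R[:,0]*(x/1000-G)); b=proj(n,ax+R[:,0]*(x/1000+.05-G)); d=(b-a)/np.linalg.norm(b-a); q=[a+k*np.array([-d[1],d[0]]) for k in np.arange(-4,4.1,1)]
            q=np.array(q).round().astype(int).clip(0,[639,399]); w=h[q[:,1],q[:,0],1].min()
'''+s[b:]
s=s.replace("+[0,0,ZO]","+OFF").replace("sag=-.045","sag=-.045,tl=True").replace("    ax=","    OFF=-R0[:,2]*ZO if tl else np.r_[0,0,ZO]\n    ax=").replace("\nprof()","\nif __name__=='__main__':\n    prof(); prof(tl=False)")
open('prof.py','w').write(s)
E
python3 prof.py
```

```text
pos [ 0.429 -0.138  0.177] pitch 0.776 ft [ 0.7 -0.4 -2. ]
scene .ssssss.......sssssssssssssssssssssssssssssssssssss..
top ss...........ssssssssssssssssssssssssssssssssssssssss
pos [ 0.429 -0.139  0.177] pitch 0.776 ft [-0.2 -0.9 -1.1]
scene sss.......sssssssssssssssssssssssssssssssssssss......
top ......ssssssssssssssssssssssssssssssssssssssssssssss.
```

```bash
sed -i 's/np.array(p)-\[0,0,ZO\]-s\["tool_pos"\]/np.array(p)+R.as_matrix()[:,2]*ZO-s["tool_pos"]/' h.py; python3 - <<'E'
from h import *
C=np.r_[.608,-.034];y=1.522;u=np.r_[np.cos(y),np.sin(y)];R=tool(y,.045)
rel((np.r_[C-.291*u,.2],R),(np.r_[C-.291*u,.2],R))
E
```

```text
t 20.27 at [ 0.4287 -0.1389  0.1769] grip 0.0155
txyz [-114.7  188.1 -113.4] mm  a [ 0.0313 -0.731  -0.08  ]
txyz [-114.7  188.1 -113.4] mm  a [ 0.0313 -0.731  -0.08  ]
```

>>> arm_command(
  moves=[
    {"tx": -0.011, "ty": 0.019, "tz": -0.011, "ax": 0.003, "ay": -0.073, "az": -0.008},
    {"tx": -0.023, "ty": 0.038, "tz": -0.023, "ax": 0.006, "ay": -0.146, "az": -0.016},
    {"tx": -0.034, "ty": 0.056, "tz": -0.034, "ax": 0.009, "ay": -0.219, "az": -0.024},
    {"tx": -0.046, "ty": 0.075, "tz": -0.045, "ax": 0.0125, "ay": -0.292, "az": -0.032},
    {"tx": -0.057, "ty": 0.094, "tz": -0.057, "ax": 0.0156, "ay": -0.366, "az": -0.04},
    {"tx": -0.069, "ty": 0.113, "tz": -0.068, "ax": 0.0188, "ay": -0.439, "az": -0.048},
    {"tx": -0.08, "ty": 0.132, "tz": -0.079, "ax": 0.022, "ay": -0.512, "az": -0.056},
    {"tx": -0.092, "ty": 0.15, "tz": -0.091, "ax": 0.025, "ay": -0.585, "az": -0.064},
    {"tx": -0.103, "ty": 0.169, "tz": -0.102, "ax": 0.028, "ay": -0.658, "az": -0.072},
    {"tx": -0.1147, "ty": 0.1881, "tz": -0.1134, "ax": 0.0313, "ay": -0.731, "az": -0.08},
    {"tx": -0.1147, "ty": 0.1881, "tz": -0.1134, "ax": 0.0313, "ay": -0.731, "az": -0.08},
    {"tx": -0.1147, "ty": 0.1881, "tz": -0.1134, "ax": 0.0313, "ay": -0.731, "az": -0.08},
    {"tx": -0.1147, "ty": 0.1881, "tz": -0.1134, "ax": 0.0313, "ay": -0.731, "az": -0.08},
  ],
)

```text
t: 21.35
tool_pos: [0.5925, -0.3237, 0.1757]
orientation: [0.724, 0.689, 0.016, -0.017]
ft_force: [-0.6, -0.7, -1.3]
gripper_width: 0.0154
grasp_force: 56.0
```

```bash
python3 - <<'E'
from prof import *
prof()
import tip; tip.tip()
C=np.r_[.608,-.034];y=1.522;u=np.r_[np.cos(y),np.sin(y)];R=tool(y,.045)
rel((np.r_[C-.291*u,.2],R),(np.r_[C-.291*u,.055],R),(np.r_[C-.155*u,.055],R))
E
```

```text
pos [ 0.592 -0.324  0.176] pitch 0.047 ft [-0.6 -0.7 -1.3]
scene sssssssss......ssssssssssssssssssssssssssssssssssssss
top sssssss......sssssssssssssssssssssssssssssssssssss...
scene tip px [314.7 177.1] model [300.9 175.5] 359
top tip px [351.  174.7] model [350.5 173.5] 136
tip [ 0.6114 -0.0803  0.2125] model [ 0.6041 -0.0925  0.2191]
t 21.55 at [ 0.5924 -0.3247  0.1762] grip 0.0159
txyz [ 1.2  1.4 -0.6] mm  a [-0.0011 -0.0014 -0.0028]
txyz [ -5.6   1.6 144.3] mm  a [-0.0011 -0.0014 -0.0028]
txyz [130.3   1.2 150.6] mm  a [-0.0011 -0.0014 -0.0028]
```

>>> arm_command(
  moves=[
    {"tx": -0.0015, "ty": 0.001, "tz": 0.03, "ax": 0, "ay": 0, "az": 0},
    {"tx": -0.003, "ty": 0.001, "tz": 0.06, "ax": 0, "ay": 0, "az": 0},
    {"tx": -0.004, "ty": 0.001, "tz": 0.09, "ax": 0, "ay": 0, "az": 0},
    {"tx": -0.005, "ty": 0.001, "tz": 0.115, "ax": 0, "ay": 0, "az": 0},
    {"tx": -0.0055, "ty": 0.001, "tz": 0.135, "ax": 0, "ay": 0, "az": 0},
    {"tx": -0.0056, "ty": 0.001, "tz": 0.144, "ax": 0, "ay": 0, "az": 0},
    {"tx": -0.0056, "ty": 0.001, "tz": 0.144, "ax": 0, "ay": 0, "az": 0},
    {"tx": -0.0056, "ty": 0.001, "tz": 0.144, "ax": 0, "ay": 0, "az": 0},
    {"tx": -0.0056, "ty": 0.001, "tz": 0.144, "ax": 0, "ay": 0, "az": 0},
  ],
)

```text
t: 22.3
tool_pos: [0.5952, -0.3245, 0.0338]
orientation: [0.725, 0.689, 0.017, -0.015]
ft_force: [0.1, -0.4, -2.9]
gripper_width: 0.0154
grasp_force: 56.0
```

```bash
python3 - <<'E'
from prof import *
prof()
import tip; tip.tip()
C=np.r_[.608,-.034];y=1.522;u=np.r_[np.cos(y),np.sin(y)];R=tool(y,.045)
rel((np.r_[C-.291*u,.055],R),(np.r_[C-.155*u,.055],R))
look('scene','pics/j1.png',(220,140,160,120),5,[np.r_[C+k*u,.0605] for k in(-.058,-.019,.019)])
E
```

```text
pos [ 0.595 -0.324  0.034] pitch 0.044 ft [ 0.1 -0.4 -2.9]
scene sssssssss.......sssssssssssssssssssssssssssssssssss..
top sssssssssssssssssssssssssssssssssssssssssssssssssss..
scene tip px [303.1 232.1] model [303.6 228.4] 183
top tip px [347.  186.8] model [347.5 186. ] 108
tip [ 0.6065 -0.0924  0.0649] model [ 0.6069 -0.0922  0.0763]
t 22.5 at [ 0.5951 -0.3239  0.0333] grip 0.0154
txyz [ 0.1 -1.2  1.5] mm  a [ 0.0011  0.0002 -0.0011]
txyz [136.   -1.4   7.6] mm  a [ 0.0011  0.0002 -0.0011]
```

View pics/j1.png

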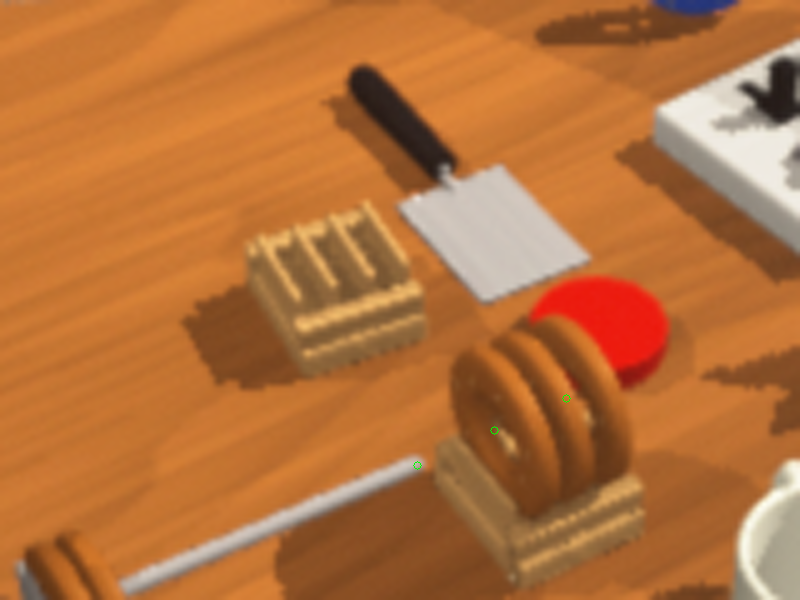

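Tip at (418,462) is aligned with the far ring holes at about (505,430), and two rings sit at the plate at (70,565). Advance through the far rack.

>>> arm_command(
  moves=[
    {"tx": 0.014, "ty": 0, "tz": 0.001, "ax": 0, "ay": 0, "az": 0},
    {"tx": 0.028, "ty": 0, "tz": 0.002, "ax": 0, "ay": 0, "az": 0},
    {"tx": 0.042, "ty": 0, "tz": 0.003, "ax": 0, "ay": 0, "az": 0},
    {"tx": 0.056, "ty": 0, "tz": 0.0035, "ax": 0, "ay": 0, "az": 0},
    {"tx": 0.07, "ty": 0, "tz": 0.0045, "ax": 0, "ay": 0, "az": 0},
    {"tx": 0.07, "ty": 0, "tz": 0.0045, "ax": 0, "ay": 0, "az": 0},
  ],
)

```text
t: 23.05
tool_pos: [0.5989, -0.2473, 0.0301]
orientation: [0.722, 0.691, 0.017, -0.018]
ft_force: [1.0, 0.6, -2.5]
gripper_width: 0.0156
grasp_force: 56.0
```

>>> arm_command(
  moves=[
    {"tx": 0.014, "ty": 0, "tz": 0.0005, "ax": 0, "ay": 0, "az": 0},
    {"tx": 0.028, "ty": 0, "tz": 0.001, "ax": 0, "ay": 0, "az": 0},
    {"tx": 0.042, "ty": 0, "tz": 0.002, "ax": 0, "ay": 0, "az": 0},
    {"tx": 0.056, "ty": 0, "tz": 0.0025, "ax": 0, "ay": 0, "az": 0},
    {"tx": 0.066, "ty": 0, "tz": 0.003, "ax": 0, "ay": 0, "az": 0},
    {"tx": 0.066, "ty": 0, "tz": 0.003, "ax": 0, "ay": 0, "az": 0},
    {"tx": 0.066, "ty": 0, "tz": 0.003, "ax": 0, "ay": 0, "az": 0},
    {"tx": 0.066, "ty": 0, "tz": 0.003, "ax": 0, "ay": 0, "az": 0},
  ],
)

```text
t: 23.72
tool_pos: [0.6011, -0.1883, 0.0309]
orientation: [0.725, 0.689, 0.016, -0.016]
ft_force: [0.2, 0.0, -1.9]
gripper_width: 0.0157
grasp_force: 56.0
```

```bash
python3 - <<'E'
from prof import *
prof()
import tip; tip.tip()
# ring streaks in the far rack vs first picture
a=cv2.imread('pics/top0.png').astype(int);b=r.read_camera('top')[...,::-1].astype(int)
print('change far rack',abs(a-b)[172:202,314:338].mean(2).astype(int)[::3,::2])
C=np.r_[.608,-.034];y=1.522;u=np.r_[np.cos(y),np.sin(y)]
rel((np.r_[C-.155*u,.055],tool(y,.045)),(np.r_[C-.155*u,.2],tool(y,.045)))
E
```

```text
pos [ 0.601 -0.188  0.031] pitch 0.044 ft [ 0.2  0.  -1.9]
scene sssssssssss......sssssssssss..............sssssssss..
top sssssssssssssssssssssssss....s...ss...ssssssssssss...
scene tip px [354.8 209.6] model [355.6 206.1] 73
top tip px [300.5 182.3] model [299.  183.3] 83
tip [0.6168 0.039  0.0679] model [0.6129 0.0433 0.0734]
change far rack [[ 9  8  9  6  7 10  9  5  2  0  1  2]
 [ 9  9  9  8  6  9  8  8  8  9  8  0]
 [ 9 12 10  9  7 10  9  7  9  9  9  3]
 [ 7 10 11  9  6  9 10  9  7 11  8  9]
 [46 18 12 13 13  7 10  6  4 11 10  3]
 [10 14  9 12 14  6  9  6 28 13 13 25]
 [ 8  5  8  8 11  4  9  2  5 11  9  4]
 [ 9 11 10  7  8  8  9  7  8  9 10 23]
 [10 10  6  6  7  9  7  8  7 16 28 39]
 [10 10  8  8  9  7  7  7 29 37 30 37]]
t 23.97 at [ 0.6009 -0.1884  0.0307] grip 0.0155
txyz [ 0.6 -0.5 -1.1] mm  a [-0.0009 -0.     -0.0026]
txyz [   7.2   -0.6 -145.9] mm  a [-0.0009 -0.     -0.0026]
```

>>> arm_command(
  moves=[
    {"tx": 0.0003, "ty": 0, "tz": -0.007, "ax": 0, "ay": 0, "az": 0},
    {"tx": 0.0007, "ty": 0, "tz": -0.014, "ax": 0, "ay": 0, "az": 0},
    {"tx": 0.001, "ty": 0, "tz": -0.021, "ax": 0, "ay": 0, "az": 0},
    {"tx": 0.0015, "ty": 0, "tz": -0.032, "ax": 0, "ay": 0, "az": 0},
    {"tx": 0.002, "ty": 0, "tz": -0.044, "ax": 0, "ay": 0, "az": 0},
    {"tx": 0.003, "ty": 0, "tz": -0.06, "ax": 0, "ay": 0, "az": 0},
    {"tx": 0.0035, "ty": 0, "tz": -0.076, "ax": 0, "ay": 0, "az": 0},
    {"tx": 0.004, "ty": 0, "tz": -0.092, "ax": 0, "ay": 0, "az": 0},
    {"tx": 0.005, "ty": 0, "tz": -0.11, "ax": 0, "ay": 0, "az": 0},
    {"tx": 0.006, "ty": 0, "tz": -0.13, "ax": 0, "ay": 0, "az": 0},
    {"tx": 0.007, "ty": 0, "tz": -0.146, "ax": 0, "ay": 0, "az": 0},
    {"tx": 0.008, "ty": 0, "tz": -0.16, "ax": 0, "ay": 0, "az": 0},
    {"tx": 0.008, "ty": 0, "tz": -0.16, "ax": 0, "ay": 0, "az": 0},
  ],
)

```text
t: 25.05
tool_pos: [0.6031, -0.1877, 0.1949]
orientation: [0.724, 0.689, 0.018, -0.013]
ft_force: [-0.1, -0.2, -2.4]
gripper_width: 0.0157
grasp_force: 56.0
```

```bash
python3 - <<'E'
from prof import *
prof()
o=r.observe();print(o['joint_pos'].round(2))
E
```

```text
pos [ 0.603 -0.188  0.195] pitch 0.044 ft [-0.1 -0.2 -2.4]
scene sss.....sss......ssssssssss..............ssssssssss..
top sssssssssss....sssssssssss...s...ss...sssssssssssss..
[-0.28  0.49  0.76  1.68 -0.41  1.15  0.56]
```

>>> arm_command(
  moves=[
    {"tx": 0, "ty": 0, "tz": 0, "ax": 0, "ay": 0.07, "az": 0},
    {"tx": 0, "ty": 0, "tz": 0, "ax": 0, "ay": 0.14, "az": 0},
    {"tx": 0, "ty": 0, "tz": 0, "ax": 0, "ay": 0.21, "az": 0},
    {"tx": 0, "ty": 0, "tz": 0, "ax": 0, "ay": 0.28, "az": 0},
    {"tx": 0, "ty": 0, "tz": 0, "ax": 0, "ay": 0.35, "az": 0},
    {"tx": 0, "ty": 0, "tz": 0, "ax": 0, "ay": 0.42, "az": 0},
    {"tx": 0, "ty": 0, "tz": 0, "ax": 0, "ay": 0.49, "az": 0},
    {"tx": 0, "ty": 0, "tz": 0, "ax": 0, "ay": 0.56, "az": 0},
    {"tx": 0, "ty": 0, "tz": 0, "ax": 0, "ay": 0.63, "az": 0},
    {"tx": 0, "ty": 0, "tz": 0, "ax": 0, "ay": 0.68, "az": 0},
    {"tx": 0, "ty": 0, "tz": 0, "ax": 0, "ay": 0.68, "az": 0},
    {"tx": 0, "ty": 0, "tz": 0, "ax": 0, "ay": 0.68, "az": 0},
    {"tx": 0, "ty": 0, "tz": 0, "ax": 0, "ay": 0.68, "az": 0},
    {"tx": 0, "ty": 0, "tz": 0, "ax": 0, "ay": 0.68, "az": 0},
    {"tx": 0, "ty": 0, "tz": 0, "ax": 0, "ay": 0.68, "az": 0},
  ],
)

```text
t: 26.4
tool_pos: [0.6018, -0.1857, 0.1914]
orientation: [0.677, 0.645, 0.257, -0.245]
ft_force: [-0.0, 0.7, -1.6]
gripper_width: 0.0157
grasp_force: 56.0
```

```bash
python3 - <<'E'
from prof import *
prof()
o=r.observe();print(o['joint_pos'].round(2),o['grasp_force'])
y=WY+np.pi/2;R=tool(y,.045);u=np.r_[np.cos(y),np.sin(y)];F=W(.035,-.09)
G=F-u*(.052-.007); print(F,G)
rel((np.r_[G,.22],R))
E
```

```text
pos [ 0.602 -0.186  0.191] pitch 0.725 ft [-0.   0.7 -1.6]
scene .sssssss...............ssssssssssssssssssssssssssss..
top ss....................sssssssssssssssssssssssssssssss
[ 0.21  0.67  0.53  1.53 -0.86  1.6   0.91] 55.97388306632638
[0.63567803 0.20238302] [0.6378372  0.15743485]
t 26.5 at [ 0.6016 -0.186   0.1914] grip 0.0157
txyz [262.4  19.4 225.2] mm  a [ 0.0369 -0.6794 -0.0913]
```

>>> arm_command(
  moves=[
    {"tx": 0.019, "ty": 0.0014, "tz": 0.016, "ax": 0.003, "ay": -0.049, "az": -0.007},
    {"tx": 0.037, "ty": 0.003, "tz": 0.032, "ax": 0.005, "ay": -0.097, "az": -0.013},
    {"tx": 0.056, "ty": 0.004, "tz": 0.048, "ax": 0.008, "ay": -0.146, "az": -0.02},
    {"tx": 0.075, "ty": 0.0055, "tz": 0.064, "ax": 0.0105, "ay": -0.194, "az": -0.026},
    {"tx": 0.094, "ty": 0.007, "tz": 0.08, "ax": 0.013, "ay": -0.243, "az": -0.033},
    {"tx": 0.112, "ty": 0.008, "tz": 0.0965, "ax": 0.016, "ay": -0.291, "az": -0.039},
    {"tx": 0.131, "ty": 0.01, "tz": 0.1125, "ax": 0.018, "ay": -0.34, "az": -0.046},
    {"tx": 0.15, "ty": 0.011, "tz": 0.1285, "ax": 0.021, "ay": -0.388, "az": -0.052},
    {"tx": 0.169, "ty": 0.0125, "tz": 0.145, "ax": 0.024, "ay": -0.437, "az": -0.059},
    {"tx": 0.187, "ty": 0.014, "tz": 0.161, "ax": 0.026, "ay": -0.485, "az": -0.065},
    {"tx": 0.206, "ty": 0.015, "tz": 0.177, "ax": 0.029, "ay": -0.534, "az": -0.072},
    {"tx": 0.225, "ty": 0.017, "tz": 0.193, "ax": 0.032, "ay": -0.582, "az": -0.078},
    {"tx": 0.244, "ty": 0.018, "tz": 0.209, "ax": 0.034, "ay": -0.631, "az": -0.085},
    {"tx": 0.2624, "ty": 0.0194, "tz": 0.2252, "ax": 0.037, "ay": -0.679, "az": -0.091},
    {"tx": 0.2624, "ty": 0.0194, "tz": 0.2252, "ax": 0.037, "ay": -0.679, "az": -0.091},
    {"tx": 0.2624, "ty": 0.0194, "tz": 0.2252, "ax": 0.037, "ay": -0.679, "az": -0.091},
    {"tx": 0.2624, "ty": 0.0194, "tz": 0.2252, "ax": 0.037, "ay": -0.679, "az": -0.091},
  ],
)

```text
t: 27.92
tool_pos: [0.6373, 0.1577, 0.1964]
orientation: [0.69, 0.723, 0.015, -0.017]
ft_force: [0.5, -1.0, -2.0]
gripper_width: 0.0157
grasp_force: 56.0
```

```bash
python3 - <<'E'
from prof import *
prof()
import tip; tip.tip()
y=WY+np.pi/2;R=tool(y,.045);u=np.r_[np.cos(y),np.sin(y)];F=W(.035,-.09);G=F-u*(.052-.007)
rel((np.r_[G,.22],R),(np.r_[G,.12],R),(np.r_[G,.081],R))
h=r.camera_model
E
```

```text
pos [0.637 0.158 0.196] pitch 0.046 ft [ 0.5 -1.  -2. ]
scene ss.ssssssssssssssssssssssssssssssssssssssssssssssssss
top ssssssssssssssssssssssssssssssssssssssssssssssssss...
scene tip px [490.7  87.7] model [482.2  97.9] 841
top tip px [153.  159.7] model [150.7 158.6] 724
tip [0.6313 0.3848 0.263 ] model [0.6277 0.3877 0.2396]
t 28.12 at [0.638  0.1556 0.1968] grip 0.0155
txyz [ 2.9 -0.1  0.1] mm  a [-0.0008 -0.001  -0.0047]
txyz [ -1.7   0.  100. ] mm  a [-0.0008 -0.001  -0.0047]
txyz [ -3.5   0.  138.9] mm  a [-0.0008 -0.001  -0.0047]
```

>>> arm_command(
  moves=[
    {"tx": 0, "ty": 0, "tz": 0.02, "ax": 0, "ay": 0, "az": -0.003},
    {"tx": 0, "ty": 0, "tz": 0.04, "ax": 0, "ay": 0, "az": -0.003},
    {"tx": 0, "ty": 0, "tz": 0.06, "ax": 0, "ay": 0, "az": -0.003},
    {"tx": 0, "ty": 0, "tz": 0.08, "ax": 0, "ay": 0, "az": -0.003},
    {"tx": -0.001, "ty": 0, "tz": 0.098, "ax": 0, "ay": 0, "az": -0.003},
    {"tx": -0.001, "ty": 0, "tz": 0.098, "ax": 0, "ay": 0, "az": -0.003},
    {"tx": -0.001, "ty": 0, "tz": 0.098, "ax": 0, "ay": 0, "az": -0.003},
    {"tx": -0.001, "ty": 0, "tz": 0.098, "ax": 0, "ay": 0, "az": -0.003},
  ],
)

```text
t: 28.78
tool_pos: [0.6388, 0.1604, 0.0998]
orientation: [0.69, 0.724, 0.016, -0.016]
ft_force: [-0.0, -0.5, -1.4]
gripper_width: 0.0156
grasp_force: 56.0
```

```bash
python3 - <<'E'
from prof import *
prof()
y=WY+np.pi/2;R=tool(y,.045);u=np.r_[np.cos(y),np.sin(y)];F=W(.035,-.09);G=F-u*(.052-.007)
rel((np.r_[G,.12],R),(np.r_[G,.081],R))
a=cv2.imread('pics/scene0.png').astype(int); b=r.read_camera('scene')[...,::-1].astype(int); d=abs(a-b).max(2)>40
s=r.observe(); print('model far tip px',proj('scene',np.r_[F+u*.188,.129]))
for T in(.188,.17,.15,.12):   # vertical profile of change along the shaft
    p=proj('scene',np.r_[F+u*T,.129]); c=int(round(p[0])); print(T,p.round(1),np.nonzero(d[60:220,c])[0]+60)
E
```

```text
pos [0.639 0.16  0.1  ] pitch 0.046 ft [-0.  -0.5 -1.4]
scene sssssssssssssssssssssssssssssssssssssssssssssssssssss
top ssssssssssssssssssssssssssssssssssssssssssssssssss...
t 28.88 at [0.639  0.1608 0.1003] grip 0.0158
txyz [-2.5 -1.3  3.4] mm  a [ 0.002  -0.0018  0.0007]
txyz [-4.3 -1.4 42.3] mm  a [ 0.002  -0.0018  0.0007]
model far tip px [471.39989259 137.60095215]
0.188 [471.4 137.6] [136 137 138 139]
0.17 [466.7 140.2] [137 138 139 140 141]
0.15 [461.3 143.1] [141 142 143]
0.12 [453.1 147.5] [145 146 147 148 149 150 151 152 153 154 155 156 157 158 159 160 161 162
 163 164 165 166 167 168]
```

>>> arm_command(
  moves=[
    {"tx": -0.003, "ty": -0.001, "tz": 0.008, "ax": 0, "ay": 0, "az": 0},
    {"tx": -0.003, "ty": -0.001, "tz": 0.016, "ax": 0, "ay": 0, "az": 0},
    {"tx": -0.0035, "ty": -0.001, "tz": 0.024, "ax": 0, "ay": 0, "az": 0},
    {"tx": -0.004, "ty": -0.001, "tz": 0.032, "ax": 0, "ay": 0, "az": 0},
    {"tx": -0.004, "ty": -0.001, "tz": 0.036, "ax": 0, "ay": 0, "az": 0},
    {"tx": -0.004, "ty": -0.001, "tz": 0.036, "ax": 0, "ay": 0, "az": 0},
    {"tx": -0.004, "ty": -0.001, "tz": 0.036, "ax": 0, "ay": 0, "az": 0},
  ],
)

```text
t: 29.52
tool_pos: [0.6366, 0.1587, 0.0618]
orientation: [0.689, 0.724, 0.015, -0.017]
ft_force: [-0.8, 0.3, -2.7]
gripper_width: 0.0156
grasp_force: 56.0
```

```bash
cat > far.py <<'E'
from prof import *
y=WY+np.pi/2;R=tool(y,.045);u=np.r_[np.cos(y),np.sin(y)];F=W(.035,-.09);G=F-u*(.052-.007)
if __name__=='__main__':
    print(r.observe()['ft_force'].round(1),r.observe()['torque'].round(2))
    rel((np.r_[G,.081],R))
    for n in('scene','top'):
        a=cv2.imread(f'pics/{n}0.png').astype(int); b=r.read_camera(n)[...,::-1].astype(int); d=abs(a-b).max(2)>40
        for T in(.188,.18,.165,.15,.135):
            p=proj(n,np.r_[F+u*T,.09]); c=int(round(p[0])); j=int(p[1]); print(n,T,p.round(1),np.nonzero(d[j-15:j+15,c])[0]+j-15)
E
python3 far.py
```

```text
[-0.8  0.3 -2.7] [-0.4   0.05 -0.01]
t 29.52 at [0.6366 0.1587 0.0618] grip 0.0156
txyz [-0.5  1.2  4. ] mm  a [-0.0017 -0.0007  0.0014]
scene 0.188 [467.8 150.5] [149 150]
scene 0.18 [465.8 151.7] [148 149 150 151]
scene 0.165 [461.9 153.9] [151 152 154]
scene 0.15 [457.9 156.1] [153 154]
scene 0.135 [453.9 158.3] [155 156 157]
top 0.188 [174.  175.1] [174 175 176]
top 0.18 [176.9 175. ] [173 174 175 176]
top 0.165 [182.2 174.8] []
top 0.15 [187.6 174.6] []
top 0.135 [193.  174.5] [166 167 174 175 176 177 178 179 180 181 182 183 187 188]
```

>>> arm_command(
  moves=[
    {"tx": 0, "ty": 0, "tz": 0.002, "ax": 0, "ay": 0, "az": 0},
    {"tx": 0, "ty": 0, "tz": 0.004, "ax": 0, "ay": 0, "az": 0},
    {"tx": 0, "ty": 0, "tz": 0.005, "ax": 0, "ay": 0, "az": 0},
    {"tx": 0, "ty": 0, "tz": 0.005, "ax": 0, "ay": 0, "az": 0},
    {"tx": 0, "ty": 0, "tz": 0.005, "ax": 0, "ay": 0, "az": 0},
    {"tx": 0, "ty": 0, "tz": 0.005, "ax": 0, "ay": 0, "az": 0},
  ],
)

```text
t: 30.12
tool_pos: [0.6369, 0.1591, 0.0576]
orientation: [0.689, 0.724, 0.016, -0.017]
ft_force: [0.2, 0.6, -1.8]
gripper_width: 0.0157
grasp_force: 56.0
```

```bash
python3 far.py
```

```text
[ 0.2  0.6 -1.8] [-0.24  0.03  0.01]
t 30.12 at [0.6369 0.1591 0.0576] grip 0.0157
txyz [-0.6  0.8 -0.3] mm  a [-0.0006 -0.0013  0.0013]
scene 0.188 [467.8 150.5] [150 151]
scene 0.18 [465.8 151.7] [149 150 151]
scene 0.165 [461.9 153.9] [152]
scene 0.15 [457.9 156.1] [154 155 156]
scene 0.135 [453.9 158.3] [156 157 158]
top 0.188 [174.  175.1] [174 175 176]
top 0.18 [176.9 175. ] [174 175 176]
top 0.165 [182.2 174.8] []
top 0.15 [187.6 174.6] [174 175]
top 0.135 [193.  174.5] [166 167 175 176 177 178 179 180 181 182 187 188]
```

>>> arm_command(
  moves=[
    {"tx": 0, "ty": 0, "tz": 0.002, "ax": 0, "ay": 0, "az": 0},
    {"tx": 0, "ty": 0, "tz": 0.003, "ax": 0, "ay": 0, "az": 0},
    {"tx": 0, "ty": 0, "tz": 0.003, "ax": 0, "ay": 0, "az": 0},
    {"tx": 0, "ty": 0, "tz": 0.003, "ax": 0, "ay": 0, "az": 0},
  ],
)

```text
t: 30.55
tool_pos: [0.6372, 0.159, 0.0548]
orientation: [0.689, 0.724, 0.016, -0.017]
ft_force: [-0.9, -1.0, 1.8]
gripper_width: 0.0154
grasp_force: 56.0
```

```bash
python3 far.py
```

```text
[-0.9 -1.   1.8] [0.19 0.13 0.06]
t 30.55 at [0.6372 0.159  0.0548] grip 0.0154
txyz [-0.4  0.6 -3. ] mm  a [-0.0002 -0.0014  0.0009]
scene 0.188 [467.8 150.5] [150 151]
scene 0.18 [465.8 151.7] [149 150 151]
scene 0.165 [461.9 153.9] [152]
scene 0.15 [457.9 156.1] [154 155 156]
scene 0.135 [453.9 158.3] [157 158]
top 0.188 [174.  175.1] [174 175 176]
top 0.18 [176.9 175. ] [174 175 176]
top 0.165 [182.2 174.8] []
top 0.15 [187.6 174.6] [174 175]
top 0.135 [193.  174.5] [174 175 176 177 178 179 180 181 182 187 188]
```

>>> arm_command(
  moves=[
    {"tx": 0, "ty": 0, "tz": 0, "ax": 0, "ay": 0, "az": 0},
    {"tx": 0, "ty": 0, "tz": 0, "ax": 0, "ay": 0, "az": 0},
    {"tx": 0, "ty": 0, "tz": 0, "ax": 0, "ay": 0, "az": 0},
    {"tx": 0, "ty": 0, "tz": 0, "ax": 0, "ay": 0, "az": 0},
    {"tx": 0, "ty": 0, "tz": 0, "ax": 0, "ay": 0, "az": 0},
    {"tx": 0, "ty": 0, "tz": 0, "ax": 0, "ay": 0, "az": 0},
    {"tx": 0, "ty": 0, "tz": 0, "ax": 0, "ay": 0, "az": 0},
    {"tx": 0, "ty": 0, "tz": 0, "ax": 0, "ay": 0, "az": 0},
  ],
  gripper=0,
)

```text
t: 31.32
tool_pos: [0.6368, 0.1591, 0.0543]
orientation: [0.689, 0.724, 0.016, -0.017]
ft_force: [-0.6, -0.3, -0.2]
gripper_width: 0.0607
grasp_force: 0.0
```

```bash
python3 far.py
```

```text
[-0.6 -0.3 -0.2] [-0.15  0.04 -0.  ]
t 31.32 at [0.6368 0.1591 0.0543] grip 0.0607
txyz [-0.5  1.  -3.5] mm  a [-0.001  -0.001   0.0014]
scene 0.188 [467.8 150.5] [150 151]
scene 0.18 [465.8 151.7] [149 150 151]
scene 0.165 [461.9 153.9] [152]
scene 0.15 [457.9 156.1] [154 155 156]
scene 0.135 [453.9 158.3] [157 158]
top 0.188 [174.  175.1] [174 175 176]
top 0.18 [176.9 175. ] [174 175 176]
top 0.165 [182.2 174.8] []
top 0.15 [187.6 174.6] [174 175]
top 0.135 [193.  174.5] [166 174 175 176 177 178 179 180 181 182 187 188]
```

>>> arm_command(
  moves=[
    {"tx": 0, "ty": 0, "tz": 0, "ax": 0, "ay": 0, "az": 0},
    {"tx": 0.001, "ty": 0, "tz": -0.02, "ax": 0, "ay": 0, "az": 0},
    {"tx": 0.002, "ty": 0, "tz": -0.05, "ax": 0, "ay": 0, "az": 0},
    {"tx": 0.004, "ty": 0, "tz": -0.085, "ax": 0, "ay": 0, "az": 0},
    {"tx": 0.006, "ty": 0, "tz": -0.12, "ax": 0, "ay": 0, "az": 0},
    {"tx": 0.008, "ty": 0, "tz": -0.16, "ax": 0, "ay": 0, "az": 0},
    {"tx": 0.008, "ty": 0, "tz": -0.18, "ax": 0, "ay": 0, "az": 0},
    {"tx": 0.008, "ty": 0, "tz": -0.18, "ax": 0, "ay": 0, "az": 0},
  ],
)

```text
t: 32.08
tool_pos: [0.6402, 0.1586, 0.2408]
orientation: [0.689, 0.724, 0.02, -0.014]
ft_force: [0.4, 0.3, 1.1]
gripper_width: 0.0869
grasp_force: 0.0
```

```bash
python3 - <<'E'
from far import *
R2=tool(np.pi+WY)
rel((np.r_[W(-.12,.055),.2],R2),(np.r_[W(-.075,.055),.12],R2))
for n in('scene',):
    h=cv2.cvtColor(r.read_camera(n),cv2.COLOR_RGB2HSV).astype(int); v='';w=''
    for x in range(-40,250,4):
        a=proj(n,np.r_[F+u*(x/1000-.052),.09]); q=[a+[0,k] for k in(-1,0,1)]; q=np.array(q).round().astype(int); s=h[q[:,1],q[:,0]]; v+='s' if s[:,1].min()<75 else '.'
        b=proj(n,np.r_[F+u*(x/1000-.052),.065]).round().astype(int); t=h[b[1],b[0]]; w+='b' if 5<t[0]<22 and t[1]>110 else '-'
    print(v);print(w)
print(r.observe()['joint_pos'].round(2))
E
```

```text
t 32.08 at [0.6402 0.1586 0.2408] grip 0.0869
txyz [ 185.9 -157.9   71.6] mm  a [ 0.0456 -0.0307 -1.5693]
txyz [ 181.9 -113.6  152. ] mm  a [ 0.0456 -0.0307 -1.5693]
......................sssssssssss................sssssssssssssssssssssss.
bbbbbb-----------------------------bbbbbbbbbbbbbbbbbbb-------------------
[-0.75  0.46  0.67  1.57 -0.35  1.21  0.04]
```

>>> arm_command(
  moves=[
    {"tx": 0.0, "ty": -0.04, "tz": -0.01, "ax": 0.004, "ay": -0.003, "az": -0.12},
    {"tx": 0.01, "ty": -0.08, "tz": -0.01, "ax": 0.008, "ay": -0.006, "az": -0.24},
    {"tx": 0.02, "ty": -0.12, "tz": -0.01, "ax": 0.012, "ay": -0.009, "az": -0.36},
    {"tx": 0.03, "ty": -0.16, "tz": -0.01, "ax": 0.016, "ay": -0.012, "az": -0.48},
    {"tx": 0.05, "ty": -0.19, "tz": -0.01, "ax": 0.02, "ay": -0.015, "az": -0.6},
    {"tx": 0.07, "ty": -0.19, "tz": -0.01, "ax": 0.024, "ay": -0.017, "az": -0.72},
    {"tx": 0.09, "ty": -0.19, "tz": -0.01, "ax": 0.027, "ay": -0.019, "az": -0.84},
    {"tx": 0.11, "ty": -0.19, "tz": -0.01, "ax": 0.03, "ay": -0.021, "az": -0.96},
    {"tx": 0.13, "ty": -0.19, "tz": -0.01, "ax": 0.034, "ay": -0.023, "az": -1.08},
    {"tx": 0.15, "ty": -0.19, "tz": -0.01, "ax": 0.037, "ay": -0.025, "az": -1.2},
    {"tx": 0.17, "ty": -0.19, "tz": 0.0, "ax": 0.04, "ay": -0.027, "az": -1.32},
    {"tx": 0.186, "ty": -0.19, "tz": 0.02, "ax": 0.043, "ay": -0.029, "az": -1.44},
    {"tx": 0.186, "ty": -0.19, "tz": 0.03, "ax": 0.0456, "ay": -0.0307, "az": -1.569},
    {"tx": 0.186, "ty": -0.19, "tz": 0.03, "ax": 0.0456, "ay": -0.0307, "az": -1.569},
  ],
  gripper=1,
)

```text
t: 33.3
tool_pos: [0.435, 0.3362, 0.2091]
orientation: [-0.027, 1.0, -0.004, -0.008]
ft_force: [-0.5, -1.1, -0.8]
gripper_width: 0.0039
grasp_force: 0.0
```

```bash
python3 - <<'E'
from far import *
R2=tool(np.pi+WY)
rel((np.r_[W(-.075,.055),.12],R2),(np.r_[W(-.075,.055),.06],R2))
for n in('scene','top'):
    a=cv2.imread(f'pics/{n}0.png').astype(int); im=r.read_camera(n); b=im[...,::-1].astype(int); d=abs(a-b).max(2); v=''
    for x in range(-60,262,2):
        p=proj(n,np.r_[F+u*(x/1000-.052),.09]).round().astype(int); v+='#' if d[p[1]-1:p[1]+2,p[0]].max()>30 else '.'
    print(n,v, [v.find('#')*2-60, v.rfind('#')*2-60])
    h=cv2.cvtColor(im,cv2.COLOR_RGB2HSV).astype(int)
    print('sat',[int(h[q[1],q[0],1]) for q in [proj(n,np.r_[F+u*(x/1000-.052),.09]).round().astype(int) for x in range(28,80,4)]],[int(h[q[1],q[0],1]) for q in [proj(n,np.r_[F+u*(x/1000-.052),.09]).round().astype(int) for x in range(220,260,4)]])
cv2.imwrite('pics/after.png',im[...,::-1])
E
```

```text
t 33.3 at [0.435  0.3362 0.2091] grip 0.0039
txyz [-85.9   2.1 110.8] mm  a [-0.0078 -0.0168  0.0053]
txyz [-86.9   2.6 170.8] mm  a [-0.0078 -0.0168  0.0053]
scene ........##################################################.............#################################################################..##############......... [-44, 242]
sat [155, 155, 159, 156, 149, 50, 28, 30, 27, 29, 33, 30, 30] [26, 31, 28, 28, 26, 35, 140, 179, 177, 189]
top ...........#######################....#############....####################################################################################.###.#######.......... [-38, 240]
sat [186, 181, 185, 164, 48, 34, 37, 41, 42, 32, 29, 37, 99] [36, 36, 37, 34, 36, 77, 148, 192, 192, 190]
```

>>> arm_command(
  moves=[
    {"tx": -0.03, "ty": 0.001, "tz": 0.035, "ax": -0.004, "ay": -0.008, "az": 0.003},
    {"tx": -0.06, "ty": 0.002, "tz": 0.07, "ax": -0.008, "ay": -0.017, "az": 0.005},
    {"tx": -0.086, "ty": 0.002, "tz": 0.11, "ax": -0.008, "ay": -0.017, "az": 0.005},
    {"tx": -0.087, "ty": 0.002, "tz": 0.145, "ax": -0.008, "ay": -0.017, "az": 0.005},
    {"tx": -0.087, "ty": 0.002, "tz": 0.17, "ax": -0.008, "ay": -0.017, "az": 0.005},
    {"tx": -0.087, "ty": 0.002, "tz": 0.17, "ax": -0.008, "ay": -0.017, "az": 0.005},
    {"tx": -0.087, "ty": 0.002, "tz": 0.17, "ax": -0.008, "ay": -0.017, "az": 0.005},
    {"tx": -0.087, "ty": 0.002, "tz": 0.17, "ax": -0.008, "ay": -0.017, "az": 0.005},
  ],
)

```text
t: 34.07
tool_pos: [0.5244, 0.3426, 0.0448]
orientation: [-0.021, 1.0, 0.004, 0.005]
ft_force: [0.5, 1.0, 1.5]
gripper_width: 0.0005
grasp_force: 0.0
```

```bash
python3 - <<'E'
from far import *
R2=tool(np.pi+WY)
rel((np.r_[W(-.075,.055),.06],R2),(np.r_[W(-.075,.055),.037],R2))
E
```

```text
t 34.07 at [0.5244 0.3426 0.0448] grip 0.0005
txyz [ 5.7 -0.5  7.9] mm  a [ 0.0073  0.0095 -0.0064]
txyz [ 5.9 -0.7 30.9] mm  a [ 0.0073  0.0095 -0.0064]
```

>>> arm_command(
  moves=[
    {"tx": 0.004, "ty": 0, "tz": 0.01, "ax": 0.007, "ay": 0.009, "az": 0},
    {"tx": 0.004, "ty": 0, "tz": 0.018, "ax": 0.007, "ay": 0.009, "az": 0},
    {"tx": 0.004, "ty": 0, "tz": 0.024, "ax": 0.007, "ay": 0.009, "az": 0},
    {"tx": 0.004, "ty": 0, "tz": 0.028, "ax": 0.007, "ay": 0.009, "az": 0},
    {"tx": 0.004, "ty": 0, "tz": 0.031, "ax": 0.007, "ay": 0.009, "az": 0},
    {"tx": 0.004, "ty": 0, "tz": 0.031, "ax": 0.007, "ay": 0.009, "az": 0},
    {"tx": 0.004, "ty": 0, "tz": 0.031, "ax": 0.007, "ay": 0.009, "az": 0},
    {"tx": 0.004, "ty": 0, "tz": 0.031, "ax": 0.007, "ay": 0.009, "az": 0},
  ],
)

```text
t: 34.73
tool_pos: [0.5196, 0.3435, 0.0173]
orientation: [-0.022, 1.0, 0.001, -0.001]
ft_force: [-9.6, -5.2, 35.1]
gripper_width: 0.0003
grasp_force: 17.7
```

>>> arm_command(
  moves=[
    {"tx": 0, "ty": 0, "tz": 0.001, "ax": 0, "ay": 0, "az": 0},
    {"tx": 0, "ty": 0, "tz": 0.001, "ax": 0, "ay": 0, "az": 0},
    {"tx": 0, "ty": 0, "tz": 0.001, "ax": 0, "ay": 0, "az": 0},
  ],
)

```text
t: 34.98
tool_pos: [0.5196, 0.3436, 0.0172]
orientation: [-0.022, 1.0, 0.001, -0.001]
ft_force: [-12.0, -5.5, 41.1]
gripper_width: 0.0001
grasp_force: 20.5
```

>>> arm_command(
  moves=[
    {"tx": 0, "ty": 0, "tz": -0.007, "ax": 0, "ay": 0, "az": 0},
    {"tx": 0, "ty": 0, "tz": -0.007, "ax": 0, "ay": 0, "az": 0},
    {"tx": 0, "ty": 0, "tz": -0.007, "ax": 0, "ay": 0, "az": 0},
    {"tx": 0, "ty": 0, "tz": -0.007, "ax": 0, "ay": 0, "az": 0},
  ],
)

```text
t: 35.32
tool_pos: [0.5199, 0.3435, 0.0182]
orientation: [-0.022, 1.0, 0.0, -0.0]
ft_force: [-0.8, 3.2, 4.9]
gripper_width: 0.0004
grasp_force: 2.3
```

>>> arm_command(
  moves=[
    {"tx": 0, "ty": 0, "tz": -0.004, "ax": 0, "ay": 0, "az": 0},
    {"tx": 0, "ty": 0, "tz": -0.004, "ax": 0, "ay": 0, "az": 0},
    {"tx": 0, "ty": 0, "tz": -0.004, "ax": 0, "ay": 0, "az": 0},
    {"tx": 0, "ty": 0, "tz": -0.004, "ax": 0, "ay": 0, "az": 0},
  ],
)

```text
t: 35.65
tool_pos: [0.5194, 0.3421, 0.0211]
orientation: [-0.022, 1.0, -0.001, -0.001]
ft_force: [1.0, 2.4, 2.8]
gripper_width: 0.0005
grasp_force: 1.4
```

>>> arm_command(
  moves=[
    {"tx": 0, "ty": 0, "tz": -0.02, "ax": 0, "ay": 0, "az": 0},
    {"tx": 0, "ty": 0, "tz": -0.03, "ax": 0, "ay": 0, "az": 0},
    {"tx": 0, "ty": 0, "tz": -0.03, "ax": 0, "ay": 0, "az": 0},
  ],
)

```text
t: 35.9
tool_pos: [0.5203, 0.3419, 0.0528]
orientation: [-0.021, 1.0, -0.0, -0.0]
ft_force: [0.3, -0.1, -0.2]
gripper_width: 0.0008
grasp_force: 0.0
```

Round key bottomed: hard stop at reported z 0.0172 and spring force on the way up. Square next, then cross.

>>> arm_command(
  moves=[
    {"tx": 0, "ty": -0.03, "tz": 0, "ax": 0, "ay": 0, "az": 0},
    {"tx": 0, "ty": -0.055, "tz": 0, "ax": 0, "ay": 0, "az": 0},
    {"tx": 0, "ty": -0.055, "tz": 0, "ax": 0, "ay": 0, "az": 0},
    {"tx": 0, "ty": -0.055, "tz": 0.015, "ax": 0, "ay": 0, "az": 0},
    {"tx": 0, "ty": -0.055, "tz": 0.025, "ax": 0, "ay": 0, "az": 0},
    {"tx": 0, "ty": -0.055, "tz": 0.03, "ax": 0, "ay": 0, "az": 0},
    {"tx": 0, "ty": -0.055, "tz": 0.034, "ax": 0, "ay": 0, "az": 0},
    {"tx": 0, "ty": -0.055, "tz": 0.037, "ax": 0, "ay": 0, "az": 0},
    {"tx": 0, "ty": -0.055, "tz": 0.038, "ax": 0, "ay": 0, "az": 0},
    {"tx": 0, "ty": -0.055, "tz": 0.038, "ax": 0, "ay": 0, "az": 0},
    {"tx": 0, "ty": -0.055, "tz": 0.038, "ax": 0, "ay": 0, "az": 0},
    {"tx": 0, "ty": -0.055, "tz": 0.038, "ax": 0, "ay": 0, "az": 0},
  ],
)

```text
t: 36.9
tool_pos: [0.5206, 0.2864, 0.0173]
orientation: [-0.021, 1.0, -0.001, -0.003]
ft_force: [-10.8, -6.5, 33.3]
gripper_width: 0.0005
grasp_force: 16.3
```

Square is fully down at the same stop height. Now cross, then retreat.

>>> arm_command(
  moves=[
    {"tx": 0, "ty": 0, "tz": -0.02, "ax": 0, "ay": 0, "az": 0},
    {"tx": 0, "ty": 0, "tz": -0.038, "ax": 0, "ay": 0, "az": 0},
    {"tx": 0, "ty": -0.03, "tz": -0.038, "ax": 0, "ay": 0, "az": 0},
    {"tx": 0, "ty": -0.055, "tz": -0.038, "ax": 0, "ay": 0, "az": 0},
    {"tx": 0, "ty": -0.055, "tz": -0.038, "ax": 0, "ay": 0, "az": 0},
    {"tx": 0, "ty": -0.055, "tz": -0.023, "ax": 0, "ay": 0, "az": 0},
    {"tx": 0, "ty": -0.055, "tz": -0.013, "ax": 0, "ay": 0, "az": 0},
    {"tx": 0, "ty": -0.055, "tz": -0.008, "ax": 0, "ay": 0, "az": 0},
    {"tx": 0, "ty": -0.055, "tz": -0.004, "ax": 0, "ay": 0, "az": 0},
    {"tx": 0, "ty": -0.055, "tz": -0.001, "ax": 0, "ay": 0, "az": 0},
    {"tx": 0, "ty": -0.055, "tz": 0, "ax": 0, "ay": 0, "az": 0},
    {"tx": 0, "ty": -0.055, "tz": 0, "ax": 0, "ay": 0, "az": 0},
    {"tx": 0, "ty": -0.055, "tz": 0, "ax": 0, "ay": 0, "az": 0},
    {"tx": 0, "ty": -0.055, "tz": 0, "ax": 0, "ay": 0, "az": 0},
  ],
)

```text
t: 38.07
tool_pos: [0.5233, 0.2325, 0.0173]
orientation: [-0.022, 1.0, -0.0, -0.003]
ft_force: [-10.6, -4.6, 31.6]
gripper_width: -0.0
grasp_force: 16.3
```

>>> arm_command(
  moves=[
    {"tx": 0, "ty": 0, "tz": -0.03, "ax": 0, "ay": 0, "az": 0},
    {"tx": 0, "ty": 0, "tz": -0.07, "ax": 0, "ay": 0, "az": 0},
    {"tx": 0.02, "ty": 0, "tz": -0.11, "ax": 0, "ay": 0, "az": 0},
    {"tx": 0.05, "ty": 0, "tz": -0.14, "ax": 0, "ay": 0, "az": 0},
    {"tx": 0.08, "ty": 0, "tz": -0.16, "ax": 0, "ay": 0, "az": 0},
    {"tx": 0.08, "ty": 0, "tz": -0.16, "ax": 0, "ay": 0, "az": 0},
    {"tx": 0.08, "ty": 0, "tz": -0.16, "ax": 0, "ay": 0, "az": 0},
    {"tx": 0.08, "ty": 0, "tz": -0.16, "ax": 0, "ay": 0, "az": 0},
  ],
)

```text
t: 38.73
tool_pos: [0.4445, 0.2294, 0.1734]
orientation: [-0.022, 1.0, -0.001, -0.001]
ft_force: [0.4, 0.1, 0.2]
gripper_width: 0.0003
grasp_force: 0.0
```

```bash
python3 - <<'E'
from far import *
n='scene'; a=cv2.imread('pics/scene0.png').astype(int); im=r.read_camera(n); b=im[...,::-1].astype(int); d=abs(a-b).max(2); v=''
for x in range(-60,262,2):
    p=proj(n,np.r_[F+u*(x/1000-.052),.09]).round().astype(int); v+='#' if d[p[1]-1:p[1]+2,p[0]].max()>30 else '.'
print([v.find('#')*2-60, v.rfind('#')*2-60])
# tabs: dark pixels at expected tab tops, on (-.13) and off (-.15)
g=im.max(2)
for y in(.055,0,-.055): print(y,[int(g[p[1],p[0]]) for p in [proj(n,np.r_[W(x,y),.052]).round().astype(int) for x in(-.158,-.15,-.14,-.13,-.122)]])
# everything else unmoved: changed blobs outside the work
m=(d>60).astype(np.uint8); _,_,st,c=cv2.connectedComponentsWithStats(cv2.morphologyEx(m,cv2.MORPH_OPEN,np.ones((2,2))))
print([(s[:4].tolist(),int(s[4])) for s in st[1:] if s[4]>25])
E
```

```text
[-44, 242]
0.055 [105, 110, 85, 43, 74]
0 [47, 43, 128, 231, 222]
-0.055 [187, 181, 140, 41, 96]
[([194, 0, 24, 18], 209), ([229, 0, 19, 31], 343), ([339, 0, 81, 105], 3952), ([404, 0, 19, 26], 221), ([438, 0, 11, 22], 150), ([186, 23, 8, 15], 68), ([234, 35, 4, 11], 33), ([183, 44, 12, 41], 165), ([216, 44, 9, 27], 63), ([344, 93, 10, 6], 35), ([255, 101, 86, 28], 963), ([186, 139, 13, 4], 28), ([370, 142, 27, 22], 239), ([32, 151, 36, 11], 122), ([113, 154, 21, 6], 50), ([413, 157, 41, 17], 326), ([362, 159, 10, 6], 29), ([365, 163, 12, 4], 27), ([432, 173, 10, 8], 35), ([280, 175, 6, 9], 41), ([0, 178, 21, 11], 73), ([395, 178, 22, 17], 161), ([302, 180, 7, 5], 28), ([26, 182, 245, 52], 5113), ([0, 189, 41, 19], 361), ([423, 190, 12, 8], 46), ([282, 200, 14, 6], 35), ([375, 202, 15, 9], 72), ([327, 205, 17, 14], 139), ([242, 210, 26, 13], 139), ([311, 214, 14, 16], 145), ([339, 221, 7, 12], 50), ([360, 220, 14, 10], 62), ([276, 238, 34, 28], 489), ([324, 239, 16, 10], 52), ([145, 247, 122, 68], 1123)]
```

```bash
python3 -c "
from plant import r
print(r.sign_off())"
```

```text
the job is handed in; nothing more can be done
None
```

The job is done and handed in at about 39 s: switches set, all five bread rings on the skewer and laid in the warmer's notches, and the round, square and cross keys pressed fully down in that order (no verdict came back; I checked the result by camera and force readings).

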